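# Wrench the coil module's bayonet collar shut

### The job

Lock the sensor coil module into its bayonet socket: set the adjustable wrench down flat around the hex collar, let go, and roll the wrench's worm until the jaw closes snugly on the collar's flats. Then take the wrench by its handle and turn the collar clockwise (seen from above) until it meets its stop, and let go, leaving the wrench lying flat and snug on the collar. Close the jaw by the worm only, do not push on the jaw, module or collar with the gripper, and leave the hex keys, cradle and disc where they are.

Things in the scene. Friction and masses are not known exactly. Their poses are not given: they have to be found in the camera images.
- socket: the fixed bayonet socket in the counter with the round grey plastic coil module (31 mm across, top 25 mm above the counter) in it and the steel hex collar around the module; a flat aluminium flange 88 mm across lies flush with the counter. Origin: on the collar's axis at counter height, z up
- collar_top (a point): centre of the top of the steel hex collar: 36 mm across flats, 41.6 mm across corners, from the counter to 20 mm above it, standing free all round. The point turns with the collar. Its x axis points through a corner, its y axis through the middle of a flat; the wrench can go on at any of the six ways, its jaw faces parallel to two flats, a corner towards the throat
- collar (a joint): angle of the collar, 0 at the start, growing as it turns clockwise seen from above; rigid stop at 0.785 rad (45 degrees), which is the locked position. Stiff: about 0.3 N m of dry friction
- wrench: steel adjustable wrench, 197 mm long, 18 mm thick, 0.46 kg, lying flat. Origin on the underside, on the handle's centre line, straight below the worm; x along the tool from handle to mouth, y towards the movable jaw, z up. Head 68 mm wide, x = -26 to 25 mm; throat floor at x = 25, jaws reach to x = 64. Fixed jaw's face at y = -18 mm. Collar centre lies near x = 46, y = 0 when gripped
- wrench_grip (a point): top of the wrench handle at x = -75 mm, y = 0, z = 18 mm in the wrench frame, a good place to turn it from; the handle is a straight bar 26 mm wide, 18 mm thick, from x = -133 mm (rounded end) to x = -26 mm. The centre of mass is near x = -20 mm
- jaw: the movable jaw, 16 mm thick along y, which slides along the wrench's y axis, driven by the worm only
- jaw_face (a point): a point on the movable jaw's gripping face; its y in the wrench frame is 29 mm minus 2.8 mm per radian of worm angle, and the mouth opening is that y plus 18 mm (43 to 47 mm at the start, 36 mm when snug on the collar)
- worm (a joint): roll angle of the worm, a ribbed steel roller 28 mm in diameter, 24 mm long, lying across a window in the wrench's head, axis along the wrench's y. 0 to 5.6 rad, starts at 0 to 1.5; grows and closes the jaw by 2.8 mm per rad as the roller's top moves towards the mouth (+x). Stays where it is left
- worm_top (a point): highest point of the worm at mid-length: x = 0, y = 12, z = 29.5 mm in the wrench frame, 11.5 mm above the head. The worm is stiff (0.075 N m): press a fingertip on its top with 10 to 20 N and drag it towards the mouth, in several strokes; once the jaw is snug the fingertip slips on it
- cradle: bystander: orange plastic coin cradle, open tray 100 x 70 x 35 mm, origin under its centre
- disc: bystander: aluminium calibration disc, 70 mm across, 10 mm thick, origin under its centre
- hexkey_long: bystander: L-shaped steel hex key, 120 mm long, 8 mm thick, origin under the middle of its long leg, which lies along its x axis
- hexkey_short: bystander: L-shaped steel hex key, 90 mm long, 6 mm thick, origin under the middle of its long leg, which lies along its x axis
There are look-alikes about, which are no part of the job. Of the things that look like the wrench, the larger one is meant.

How it is judged:
By the outcome, as a careful person would: the job done as asked, in the order asked, and still so for the second after the job is handed in, with the robot touching nothing.
It also fails if it takes over 72 s, if anything falls off the work surface, if the arm or the gripper's body presses on something with over 40 N, if the wrist force passes 120 N, or if a joint passes its speed limit or range.

### The arm

A 7-joint arm with a two-finger parallel gripper is mounted at the origin on the work surface. World frame = base frame: x ahead of the robot, y to its left, z up, the work surface at z = 0. Lengths are in m, angles in degrees, forces in N, time in s.
With the tool pointing down it reaches from about 0.4 to 0.85 m from the base axis. Payload 4.4 kg.
Tool frame: the origin (TCP) lies at the very end of the fingers, on their centre line; the grasp point (between the pads) lies 19 mm behind it; z points along the fingers, x is the direction in which the jaws open and shut, and the axes are right-handed (so a half turn about z gives the same grasp; the last joint's range is limited). The gripper opens to 94 mm and grips with 3 to 60 N. Pads are 16 mm wide; open, the fingers measure 119 mm over their backs; the gripper's body (75 mm by 177 mm) begins 78 mm behind the grasp point.
Start: joints at [-69.603, 36.005, 2.206, 86.941, -1.547, 57.084, -1.146], TCP at [0.266, 0.593, 0.205] pointing down, gripper open.
Joint ranges: [-175.42, 175.42], [-21.48, 121.26], [-71.46, 75.88], [10.55, 141.38], [-63.04, 243.04], [13.31, 113.54], [-168.57, 168.57]. Speed limits (degrees/s): [147.25, 147.25, 180, 180, 180, 180, 180].

### API

Orientations are given as [roll, pitch, yaw] about the fixed x, y, z axes, in that order (R = Rz(yaw) Ry(pitch) Rx(roll)).
In Python, from bench import r, grab_frame, camera_model gives the robot as it stands. The module is installed in compiled form; this text tells all that it offers.
- The arm moves only by the tool apply_moves, never from a script. Its argument "motion" is a list that holds one entry, the list of rows, each a list of 7 numbers: the shift along the tool's x, y, z in cm, then the turn, a rotation vector about the tool's x, y, z in rad, then the finger opening in cm, from 0 to 9.4. In form: [[[tx, ty, tz, rx, ry, rz, grip], ...]]. A call has 1 to 20 rows; each row is the pose to reach, as a shift and turn from the pose commanded when the call began, along the tool's axes at that moment; what a row does not reach only later rows make up. A row lasts 1/12 s, in which the tool goes at most 41.7 mm and 7.16 degrees, less where a joint would pass 70% of its speed; a pose out of reach is approached as far as the arm can. A call with a gripper value outside its range is refused whole. The fingers move at their own pace and stop on an object; the grip force is fixed at half the most. Time passes only in rows, so rows that repeat a pose let the fingers close. It gives the time, the measured TCP pose, the force and the opening at its end, in the units of the state.
- r.get_obs(): the state, without advancing time (a new reading comes with each control period).
- grab_frame(name): name is "scene" or "side" or "wrist"; returns the picture (400x640x3 uint8, red, green, blue); there is no depth.
- camera_model(name): a dict with "K" (3x3 intrinsics, pixels), "R" (3x3) and "t" (3): a world point X has camera coordinates R X + t; the wrist camera has in their place "tool_from_camera" (4x4, takes a point from camera to tool coordinates, whose origin is the TCP and whose axes are the tool frame's). Camera axes: x right, y down, z forward; pixel columns grow to the right and rows downward; lengths in m; the calibration is good to about 2 mm. A picture is of the moment at which its call begins: read the wrist's pose just before it. camera_model takes no time and is no camera call.
- r.sign_off(): hands the job in, once; it reports no verdict.
The state is a dict: "t": time; "joints": joint angles; "dq": joint speeds; "effort": joint torques, N m; "ee_pos": TCP position; "tool_rot": TCP orientation; "contact_force": force on the tool from outside, world axes, zero at the start; "wrist_torque": the same for the moment, N m; "opening": finger opening in m.
Only numpy, scipy, OpenCV 4.12 (cv2) and the standard library are available. Lean on these libraries where they do the work, as an engineer would, in place of code of your own. Each camera call takes 0.05 s, during which the arm holds its last target.

## Working session

There is one attempt and no reset: what is moved stays moved. The work goes in short steps, Python scripts to look and compute and a tool call to move; the robot and the scene stay as the last step left them, time stands still between calls to the robot, and variables do not carry over. Pictures are saved under pics/ and viewed, and the job is handed in when it is done.

Besides the shell and the picture viewer there is one more tool, called after "Request:" in YAML: its name, and indented under it one key for each argument. apply_moves: Moves the arm, as the interface text tells. Its arguments: {"type":"object","properties":{"motion":{"type":"array","items":{"type":"array","items":{"type":"array","items":{"type":"number"}}}}},"required":["motion"]}

```bash
mkdir -p pics; python3 - <<'E'
from bench import r, grab_frame, camera_model
import cv2
o=r.get_obs(); print(o)
for n in ["scene","side","wrist"]:
    cv2.imwrite(f"pics/{n}0.png",grab_frame(n)[:,:,::-1]); print(n,camera_model(n))
E
```

```text
{'t': 0.0, 'joints': array([-69.60147434,  36.05708687,   2.20376393,  86.995273  ,
        -1.54632533,  57.08383197,  -1.14581577]), 'dq': array([-0.05779622,  0.00393264,  0.01423454, -0.08195369, -0.07844729,
        0.02907192, -0.01477834]), 'effort': array([ 5.02447381e-05, -5.49727678e+01,  1.14367839e+00, -1.86631751e+01,
       -5.21422515e-02,  2.37542822e-02,  1.48663667e-04]), 'ee_pos': array([0.26584201, 0.59242457, 0.20457926]), 'tool_rot': array([1.79997442e+02, 1.06449861e-01, 6.58309148e+01]), 'contact_force': array([0.54989094, 0.45697825, 0.24440032]), 'wrist_torque': array([-0.02529044, -0.01655631,  0.05169701]), 'opening': 0.09365319382685515}
scene {'K': array([[425.18368635,   0.        , 312.62120994],
       [  0.        , 425.18368635, 196.53042017],
       [  0.        ,   0.        ,   1.        ]]), 'R': array([[-0.48343839,  0.87534794,  0.00730194],
       [ 0.75471946,  0.42101456, -0.50313545],
       [-0.4434928 , -0.23772407, -0.86417672]]), 't': array([ 0.30146426, -0.40766787,  1.27104524])}
side {'K': array([[461.08834411,   0.        , 317.84852173],
       [  0.        , 461.08834411, 200.93247823],
       [  0.        ,   0.        ,   1.        ]]), 'R': array([[ 0.84555061, -0.53339045, -0.02321207],
       [-0.30012997, -0.43892117, -0.84691806],
       [ 0.44154973,  0.72307872, -0.53121652]]), 't': array([-0.48157109,  0.20921304,  1.05830833])}
wrist {'K': array([[342.59500182,   0.        , 318.1837899 ],
       [  0.        , 342.59500182, 202.95357971],
       [  0.        ,   0.        ,   1.        ]]), 'tool_from_camera': array([[ 9.99999922e-01, -3.20884737e-04,  2.29312450e-04,
        -7.14829757e-04],
       [ 2.45616607e-04,  9.61590842e-01,  2.74486780e-01,
        -8.01651473e-02],
       [-3.08583371e-04, -2.74486703e-01,  9.61590846e-01,
        -1.77814028e-01],
       [ 0.00000000e+00,  0.00000000e+00,  0.00000000e+00,
         1.00000000e+00]])}
```

View pics/scene0.png

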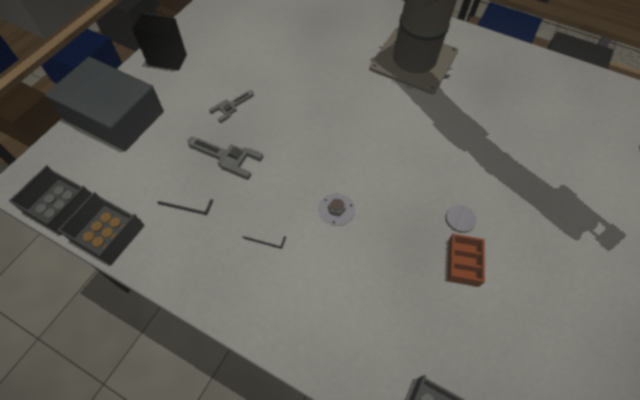

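View pics/side0.png

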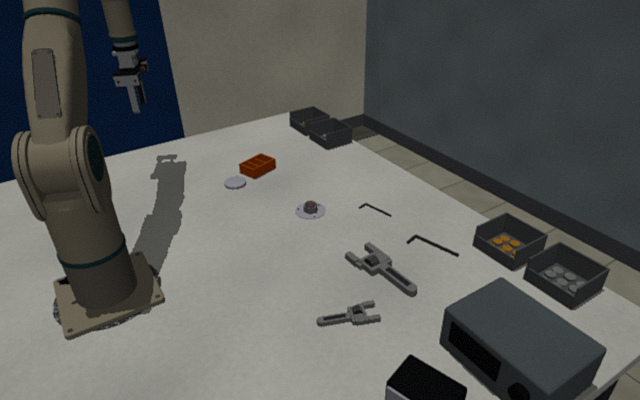

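View pics/wrist0.png

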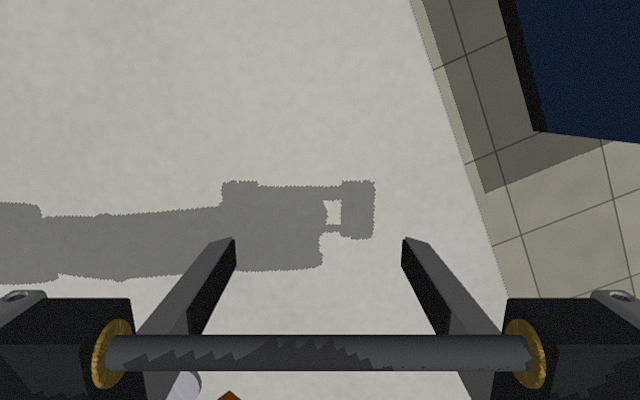

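```bash
cat > h.py <<'E'
from bench import r, grab_frame, camera_model
import cv2, numpy as np
from scipy.spatial.transform import Rotation as Ro
def pix(n,uv,z,pose=None):
    m=camera_model(n); d=np.linalg.inv(m['K'])@np.array([*uv,1.])
    if n=='wrist':
        p,e=pose; T=np.eye(4);T[:3,:3]=Ro.from_euler('xyz',e,degrees=True).as_matrix();T[:3,3]=p
        T=T@m['tool_from_camera']; c=T[:3,3]; w=T[:3,:3]@d
    else:
        c=-m['R'].T@m['t']; w=m['R'].T@d
    return c+w*(z-c[2])/w[2]
def proj(n,X,pose=None):
    m=camera_model(n); X=np.asarray(X,float)
    if n=='wrist':
        p,e=pose; T=np.eye(4);T[:3,:3]=Ro.from_euler('xyz',e,degrees=True).as_matrix();T[:3,3]=p
        T=np.linalg.inv(T@m['tool_from_camera']); c=T[:3,:3]@X+T[:3,3]
    else: c=m['R']@X+m['t']
    q=m['K']@c; return q[:2]/q[2]
def crop(img,x0,y0,x1,y1,s,fn):
    cv2.imwrite('pics/'+fn,cv2.resize(img[y0:y1,x0:x1],None,fx=s,fy=s,interpolation=cv2.INTER_CUBIC))
E
python3 - <<'E'
from h import *
a=cv2.imread('pics/scene0.png');crop(a,170,80,370,230,4,'s0c.png')
a=cv2.imread('pics/side0.png');crop(a,290,190,450,310,5,'d0c.png')
for n,u,z in [('scene',(192,142),.018),('scene',(232,157),.018),('scene',(261,156),.018),('scene',(248,175),.018),('scene',(337,206),.02),('side',(311,206),.02),('side',(413,290),.018),('side',(350,257),.018),('side',(369,246),.018)]: print(n,u,pix(n,u,z).round(3))
E
```

```text
scene (192, 142) [ 0.578 -0.378  0.018]
scene (232, 157) [ 0.567 -0.262  0.018]
scene (261, 156) [ 0.529 -0.201  0.018]
scene (248, 175) [ 0.593 -0.198  0.018]
scene (337, 206) [0.565 0.033 0.02 ]
side (311, 206) [0.561 0.022 0.02 ]
side (413, 290) [ 0.569 -0.394  0.018]
side (350, 257) [ 0.521 -0.224  0.018]
side (369, 246) [ 0.586 -0.215  0.018]
```

View pics/s0c.png

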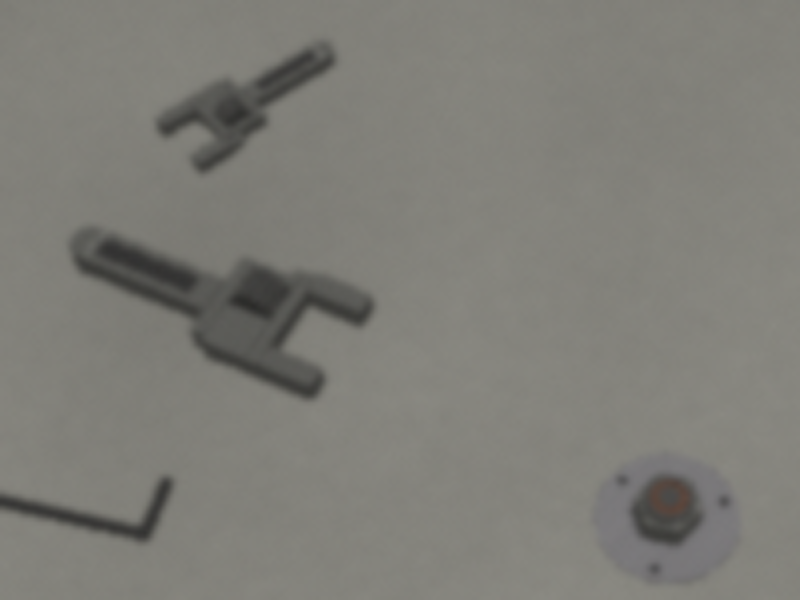

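View pics/d0c.png

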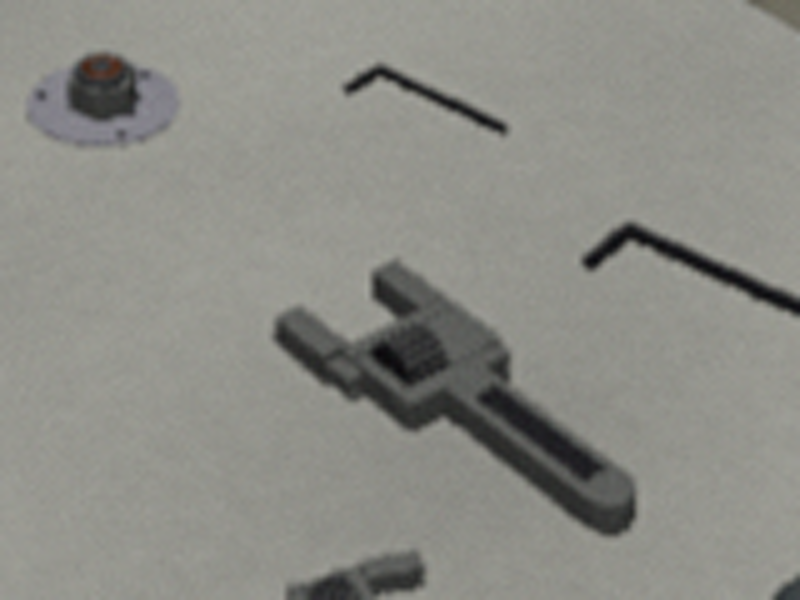

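Request:
apply_moves:
  motion:
    - [[-5.5,5.8,-0.5,0,0,0.11,9.4],[-11,11.5,-1,0,0,0.22,9.4],[-16.6,17.3,-1.5,0,0,0.33,9.4],[-22,23,-2,0,0,0.44,9.4],[-28,29,-2.5,0,0,0.55,9.4],[-33,34.5,-3,0,0,0.66,9.4],[-39,40,-3.5,0,0,0.77,9.4],[-44,46,-4,0,0,0.88,9.4],[-50,52,-4.5,0,0,1.0,9.4],[-55.5,57.7,-4.5,0,0,1.149,9.4],[-55.5,57.7,-4.5,0,0,1.149,9.4],[-55.5,57.7,-4.5,0,0,1.149,9.4],[-55.5,57.7,-4.5,0,0,1.149,9.4],[-55.5,57.7,-4.5,0,0,1.149,9.4],[-55.5,57.7,-4.5,0,0,1.149,9.4],[-55.5,57.7,-4.5,0,0,1.149,9.4],[-55.5,57.7,-4.5,0,0,1.149,9.4],[-55.5,57.7,-4.5,0,0,1.149,9.4],[-55.5,57.7,-4.5,0,0,1.149,9.4],[-55.5,57.7,-4.5,0,0,1.149,9.4]]

```text
t: 1.82
ee_pos: [0.5663, -0.1579, 0.2508]
tool_rot: [179.7, -0.1, -0.4]
contact_force: [0.3, 0.2, 0.4]
opening: 0.0939
```

```bash
python3 - <<'E'
from h import *
o=r.get_obs(); print(o['t'],o['ee_pos'],o['tool_rot'],abs(o['dq']).max(),o['joints'])
cv2.imwrite("pics/w1.png",grab_frame('wrist')[:,:,::-1])
E
```

```text
1.8167 [ 0.56627898 -0.15789849  0.25084108] [ 1.79673304e+02 -1.14287682e-01 -4.45815506e-01] 8.52728600753025 [ -3.29565813  29.79582819  25.09300244  94.64206859 -13.98418894
  58.50517733  25.74156469]
```

View pics/w1.png

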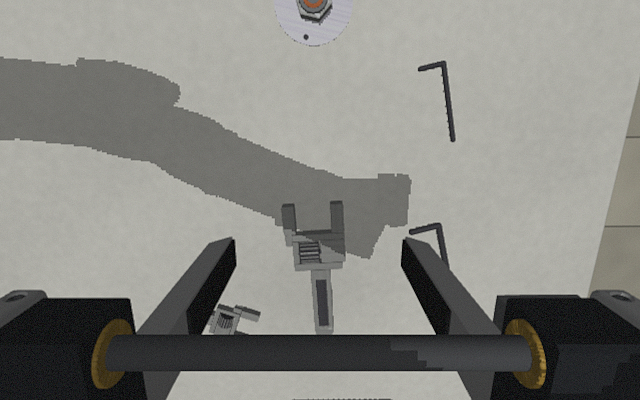

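```bash
python3 - <<'E'
from h import *
o=r.get_obs(); print(o['t'],o['ee_pos'],o['tool_rot'],abs(o['dq']).max())
a=grab_frame('wrist')[:,:,::-1]
cv2.imwrite("pics/w2.png",a); crop(a,265,190,365,340,4,'w2c.png')
o=r.get_obs(); print(o['t'],o['ee_pos'],o['tool_rot'],abs(o['dq']).max())
E
```

```text
1.8667 [ 0.56599841 -0.15682659  0.25057955] [ 1.79730625e+02 -7.64786019e-02 -4.55506977e-01] 4.22434422828254
1.9167 [ 0.56518916 -0.15293785  0.25012844] [ 1.79906833e+02  1.56651439e-02 -3.01142653e-01] 3.6146883201283684
```

View pics/w2c.png

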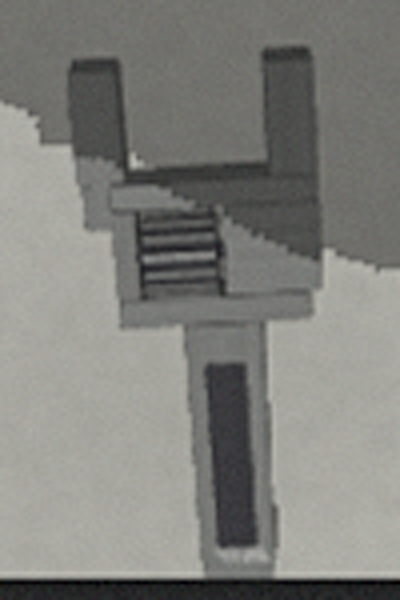

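```bash
python3 - <<'E'
from h import *
pose=([0.56599841,-0.15682659,0.25057955],[179.730625,-.0765,-.4555])
f=lambda x,y:(265+x/4-.375,190+y/4-.375)
P={}
for n,q in dict(h1l=(184,330),h1r=(268,330),h2l=(203,560),h2r=(271,560),s1=(226,363),s2=(237,546),mt=(94,60),mti=(122,62),fti=(263,50),ft=(287,48),headRL=(122,327),headRR=(312,315),thL=(127,183),thR=(268,178)).items():
    P[n]=pix('wrist',f(*q),.018,pose)[:2]; print(n,P[n].round(4))
v=P['s1']-P['s2'];print(np.degrees(np.arctan2(v[1],v[0])))
for a,b in [('h1l','h2l'),('h1r','h2r'),('headRL','headRR')]:
    v=P[a]-P[b];print(np.degrees(np.arctan2(v[1],v[0])))
E
```

```text
h1l [ 0.5548 -0.2909]
h1r [ 0.5826 -0.2912]
h2l [ 0.5601 -0.3798]
h2r [ 0.5839 -0.38  ]
s1 [ 0.5686 -0.3032]
s2 [ 0.572  -0.3742]
mt [ 0.528  -0.1975]
mti [ 0.5367 -0.1982]
fti [ 0.5807 -0.1947]
ft [ 0.5882 -0.1941]
headRL [ 0.5343 -0.2896]
headRR [ 0.5971 -0.2858]
thL [ 0.5372 -0.2387]
thR [ 0.5824 -0.2373]
92.75385986894408
93.44901529104635
90.83324043758965
-176.49991355893266
```

Request:
apply_moves:
  motion:
    - [[0.1,3,3,0,0,-0.02,9.4],[0.2,6,6,0,0,-0.04,9.4],[0.3,9,9,0,0,-0.052,9.4],[0.35,12,12,0,0,-0.052,9.4],[0.35,14,14,0,0,-0.052,9.4],[0.35,14.9,17,0,0,-0.052,9.4],[0.35,14.9,19,0,0,-0.052,9.4],[0.35,14.9,21,0,0,-0.052,7],[0.35,14.9,22,0,0,-0.052,6],[0.35,14.9,23,0,0,-0.052,6],[0.35,14.9,23.5,0,0,-0.052,6],[0.35,14.9,24,0,0,-0.052,6],[0.35,14.9,24.3,0,0,-0.052,6],[0.35,14.9,24.5,0,0,-0.052,6],[0.35,14.9,24.5,0,0,-0.052,6]]

```text
t: 3.17
ee_pos: [0.5695, -0.299, 0.0059]
tool_rot: [179.9, -0.1, 3.0]
contact_force: [-0.1, -0.8, 0.6]
opening: 0.0603
```

```bash
python3 - <<'E'
from h import *
o=r.get_obs(); print(o['t'],o['ee_pos'],o['tool_rot'],o['opening'],o['contact_force'])
a=grab_frame('wrist')[:,:,::-1]
cv2.imwrite("pics/w3.png",a);a=grab_frame('side')[:,:,::-1]
crop(a,330,180,490,300,5,'d3.png')
E
```

```text
3.1667 [ 0.5695158  -0.29903715  0.00591203] [ 1.79933154e+02 -9.68519079e-02  2.95680769e+00] 0.06027518084250129 [-0.05403035 -0.78187345  0.61926175]
```

View pics/w3.png

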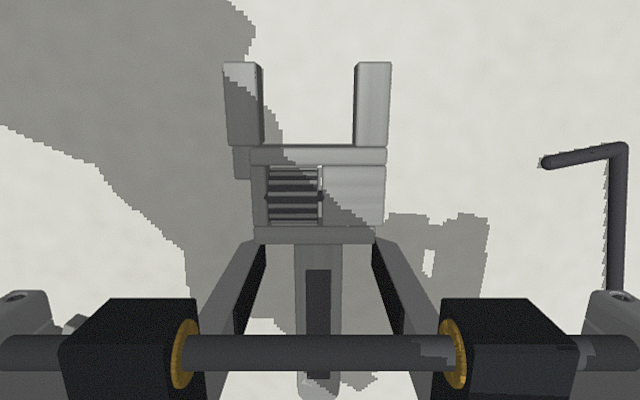

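View pics/d3.png

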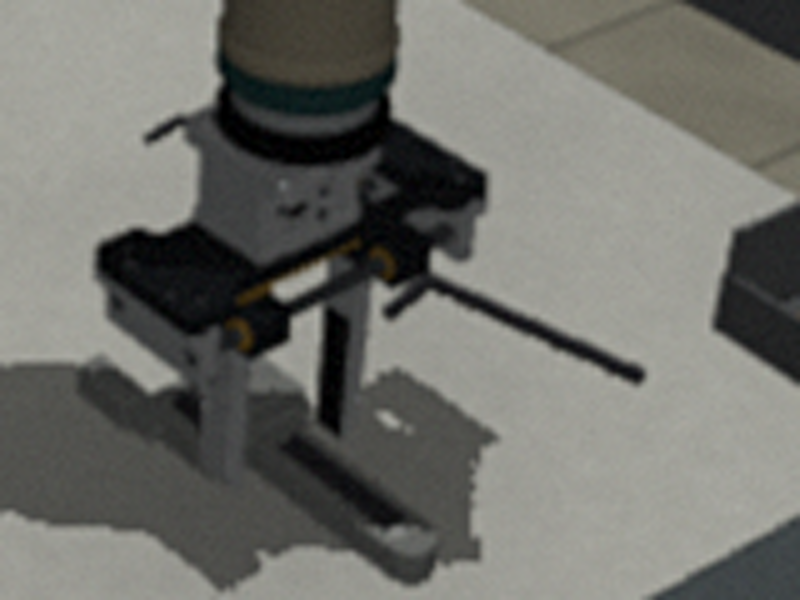

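Request:
apply_moves:
  motion:
    - [[0,0,0,0,0,0,2],[0,0,0,0,0,0,0],[0,0,0,0,0,0,0],[0,0,0,0,0,0,0],[0,0,0,0,0,0,0],[0,0,0,0,0,0,0],[0,0,0,0,0,0,0],[0,0,-0.5,0,0,0,0],[0,0,-1.2,0,0,0,0],[0,0,-2.2,0,0,0,0],[0,0,-3.5,0,0,0,0],[0,0,-5,0,0,0,0],[0,0,-6,0,0,0,0]]

```text
t: 4.35
ee_pos: [0.5696, -0.2987, 0.0678]
tool_rot: [180.0, -0.1, 3.0]
contact_force: [0.3, 0.3, -4.0]
opening: 0.0255
```

```bash
python3 - <<'E'
from h import *
o=r.get_obs(); print(o['t'],o['ee_pos'],o['tool_rot'],o['opening'],o['contact_force'])
a=grab_frame('wrist')[:,:,::-1]
cv2.imwrite("pics/w4.png",a);a=grab_frame('side')[:,:,::-1]
crop(a,330,180,490,300,5,'d4.png')
E
```

```text
4.35 [ 0.5696159  -0.29872367  0.06783124] [ 1.79951915e+02 -1.13345984e-01  2.98946504e+00] 0.025512661487412443 [ 0.26067365  0.28587149 -3.96716428]
```

View pics/w4.png

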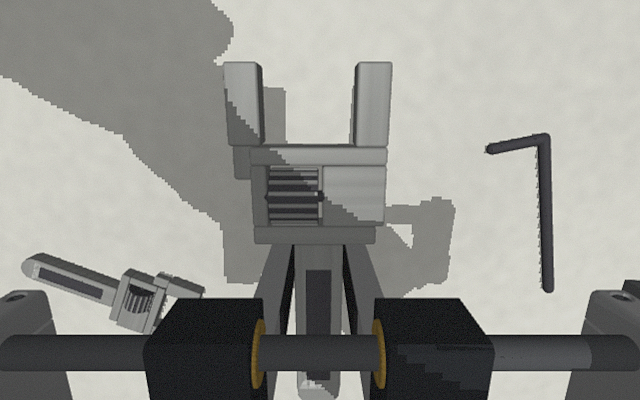

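View pics/d4.png

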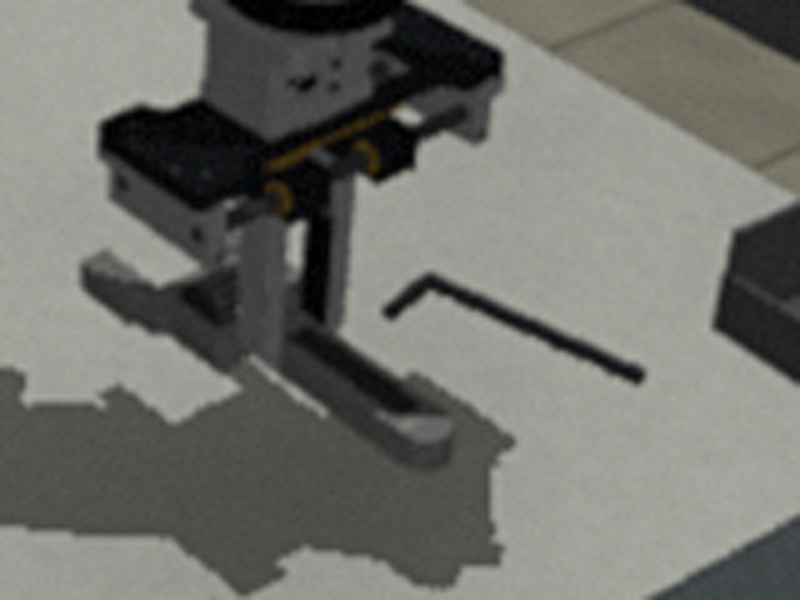

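Request:
apply_moves:
  motion:
    - [[0,-1,0,0,0,0,0],[0.1,-3,0,0,0,0,0],[0.2,-5.5,0,0,0,0,0],[0.3,-8,0,0,0,0,0],[0.5,-11,0,0,0,0,0],[0.6,-14,0,0,0,0,0],[0.7,-17,0,0,0,0,0],[0.8,-19.5,0,0,0,0,0],[0.9,-21.5,0,0,0,0,0],[1,-22.6,0,0,0,0,0],[1,-23.2,0,0,0,0,0],[1,-23.6,0,0,0,0,0],[1,-23.6,0,0,0,0,0],[1,-23.6,0,0,0,0,0]]

```text
t: 5.62
ee_pos: [0.5664, -0.0639, 0.0655]
tool_rot: [179.9, -0.0, 2.9]
contact_force: [-0.5, 0.8, -4.4]
opening: 0.0256
```

```bash
python3 - <<'E'
from h import *
o=r.get_obs(); print(o['t'],o['ee_pos'],o['tool_rot'],o['opening'],o['contact_force'],abs(o['dq']).max())
a=grab_frame('wrist')[:,:,::-1]
cv2.imwrite("pics/w5.png",a);crop(a,190,0,430,170,3.3,'w5c.png')
E
```

```text
5.6167 [ 0.56641758 -0.06392317  0.0654799 ] [ 1.79935063e+02 -2.25453522e-03  2.88395005e+00] 0.025623419980968454 [-0.45860104  0.84545707 -4.38168004] 0.7561375066430357
```

View pics/w5c.png

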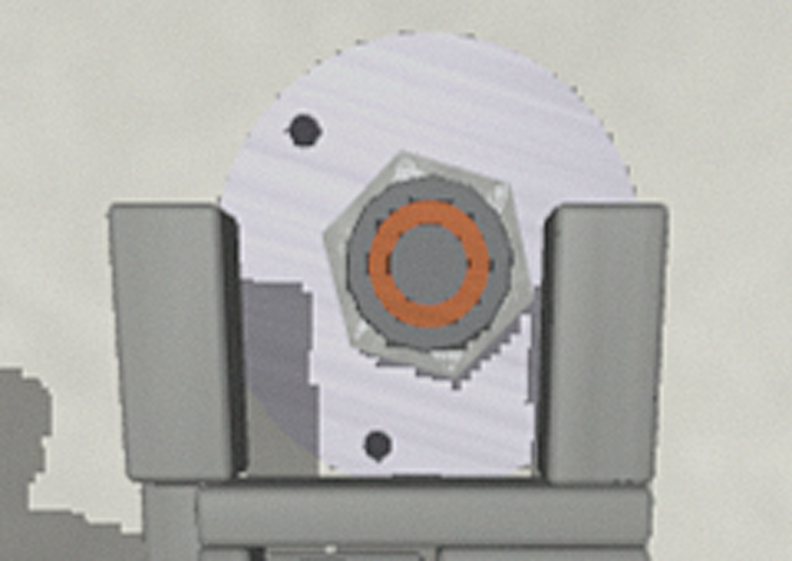

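```bash
python3 - <<'E'
from h import *
pose=([0.56641758,-0.06392317,0.0654799],[179.935,-.00225,2.884])
f=lambda q:(190+(q[0]+.5)/3.3-.5,(q[1]+.5)/3.3-.5)
C=np.array([pix('wrist',f(q),.02,pose)[:2] for q in [(405,152),(510,185),(532,290),(455,378),(352,348),(324,235)]])
c=C.mean(0); print('center',c, 'module',pix('wrist',f((429,264)),.025,pose))
d=C-c; print(np.linalg.norm(d,axis=1)*1e3)
a=np.degrees(np.arctan2(d[:,1],d[:,0])); print(a, a%60)
# wrench in tool frame, plane tool z=-.0121
zt=-.0121
T=camera_model('wrist')['tool_from_camera'];K=camera_model('wrist')['K']
def tool(q):
    dd=T[:3,:3]@np.linalg.inv(K)@np.array([*f(q),1]); return (T[:3,3]+dd*(zt-T[2,3])/dd[2])[:2]*1e3
for n,q in dict(mti_top=(218,208),mti_bot=(232,475),fti_top=(557,208),fti_bot=(551,475),mto=(112,208),fto=(667,208),floorL=(260,480),floorR=(530,480)).items(): print(n,tool(q).round(1))
E
```

```text
center [0.56236387 0.03018447] module [0.56223058 0.03023603 0.025     ]
[20.06659166 20.29200239 19.63681497 20.74513802 20.76159015 20.28352297]
[ 105.80493768   46.52915461   -9.48996018  -73.52015336 -132.25825051
  167.29129789] [45.80493768 46.52915461 50.51003982 46.47984664 47.74174949 47.29129789]
mti_top [-28.4 -98. ]
mti_bot [-28.2 -61.9]
fti_top [ 17.8 -98. ]
fti_bot [ 18.1 -61.9]
mto [-42.9 -98. ]
fto [ 32.8 -98. ]
floorL [-24.2 -61.1]
floorR [ 15.1 -61.1]
```

Request:
apply_moves:
  motion:
    - [[0.6,-0.3,0.5,0,0,-0.06,0],[1.2,-0.6,1,0,0,-0.12,0],[1.8,-0.9,1.5,0,0,-0.18,0],[2.2,-1.1,1.9,0,0,-0.22,0],[2.39,-1.17,2,0,0,-0.244,0],[2.39,-1.17,2,0,0,-0.244,0],[2.39,-1.17,2,0,0,-0.244,0],[2.39,-1.17,2,0,0,-0.244,0]]

```text
t: 6.33
ee_pos: [0.5895, -0.0501, 0.0457]
tool_rot: [180.0, 0.0, 16.9]
contact_force: [0.3, 0.8, -4.3]
opening: 0.0254
```

```bash
python3 - <<'E'
from h import *
o=r.get_obs(); print(o['t'],o['ee_pos'],o['tool_rot'],o['opening'],o['contact_force'],abs(o['dq']).max())
a=grab_frame('wrist')[:,:,::-1]
cv2.imwrite("pics/w6.png",a);crop(a,190,0,430,170,3.3,'w6c.png')
E
```

```text
6.3333 [ 0.58948719 -0.05007883  0.04568554] [1.79982073e+02 1.25638621e-02 1.68695757e+01] 0.02542082005115369 [ 0.26764766  0.82553823 -4.31837932] 0.29444994627495436
```

View pics/w6c.png

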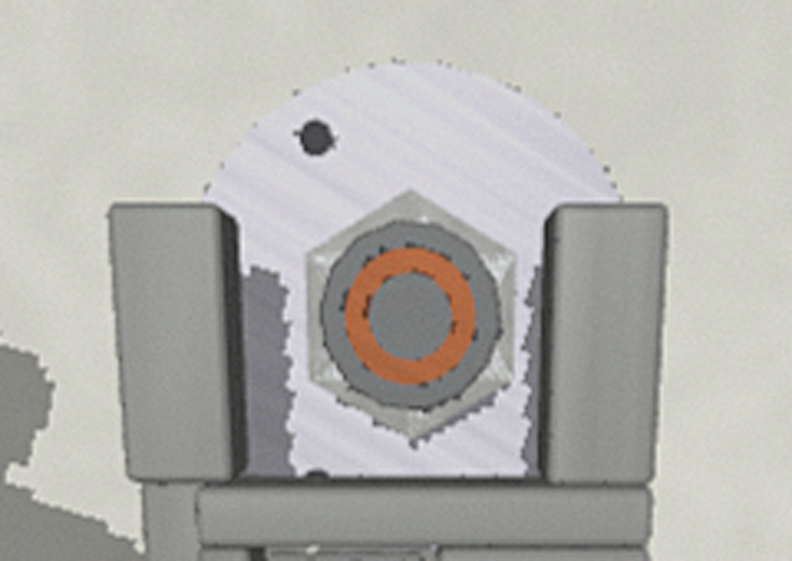

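```bash
python3 - <<'E'
from h import *
pose=([0.58948719,-0.05007883,0.04568554],[179.982,.0126,16.87])
f=lambda q:(190+(q[0]+.5)/3.3-.5,(q[1]+.5)/3.3-.5)
R=Ro.from_euler('xyz',pose[1],degrees=True).as_matrix()
for q,z in [((411,315),.025),((307,315),.02),((515,315),.02),((411,190),.02),((411,440),.02)]:
    X=pix('wrist',f(q),z,pose); print(X.round(4),((R.T@(X-pose[0]))*1e3).round(1))
E
```

```text
[0.5623 0.0305 0.025 ] [ -2.7 -85.   20.7]
[0.5451 0.0254 0.02  ] [-20.6 -85.1  25.7]
[0.5793 0.0358 0.02  ] [ 15.2 -85.1  25.7]
[0.5565 0.0497 0.02  ] [  -2.6 -105.    25.7]
[0.5682 0.0104 0.02  ] [ -2.8 -64.   25.7]
```

Request:
apply_moves:
  motion:
    - [[0,0,0.6,0,0,0,0],[0,0,1.4,0,0,0,0],[0,0,2.2,0,0,0,0],[0,0,2.9,0,0,0,0],[0,0,3.4,0,0,0,0],[0,0,3.7,0,0,0,0],[0,0,3.9,0,0,0,0],[0,0,4.0,0,0,0,0],[0,0,4.0,0,0,0,0],[0,0,4.0,0,0,0,0]]

```text
t: 7.22
ee_pos: [0.5901, -0.0495, 0.0057]
tool_rot: [180.0, -0.0, 17.0]
contact_force: [-0.4, 0.6, -4.9]
opening: 0.0255
```

```bash
python3 - <<'E'
from h import *
o=r.get_obs(); print(o['t'],o['ee_pos'],o['tool_rot'],o['opening'],o['contact_force'],abs(o['dq']).max())
a=grab_frame('wrist')[:,:,::-1]
cv2.imwrite("pics/w7.png",a);crop(a,190,0,430,170,3.3,'w7c.png')
E
```

```text
7.2167 [ 0.59010565 -0.04946444  0.00567768] [ 1.79982258e+02 -4.09619355e-02  1.69565733e+01] 0.02554813673625689 [-0.40733941  0.55892676 -4.85667301] 0.14066220151927017
```

View pics/w7c.png

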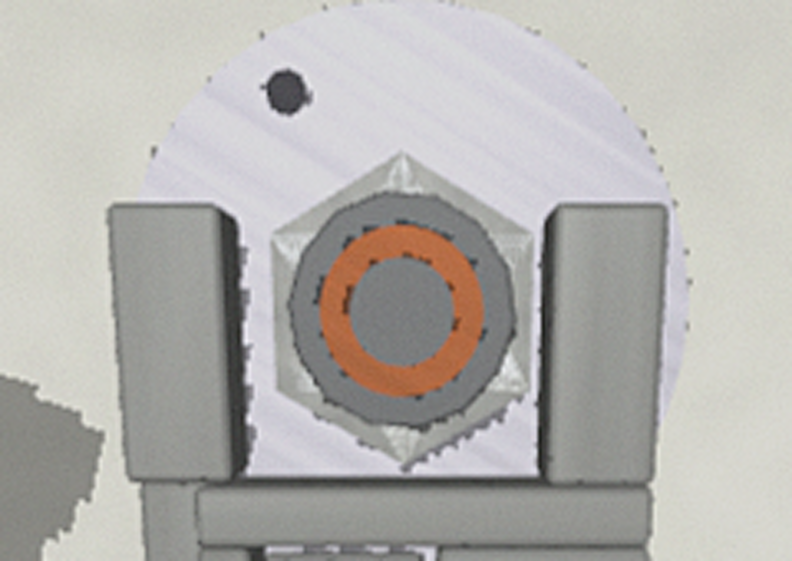

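Request:
apply_moves:
  motion:
    - [[0,0,0.1,0,0,0,0],[0,0,0.1,0,0,0,0],[0,0,0.1,0,0,0,3],[0,0,0.1,0,0,0,5],[0,0,0.1,0,0,0,5],[0,0,0.1,0,0,0,5],[0,0,-0.8,0,0,0,5],[0,0,-2,0,0,0,5],[0,0,-3.5,0,0,0,5],[0,0,-5,0,0,0,5],[0,0,-5.5,0,0,0,5]]

```text
t: 8.18
ee_pos: [0.5914, -0.0496, 0.0635]
tool_rot: [179.9, -0.2, 17.0]
contact_force: [0.5, -0.1, -0.5]
opening: 0.05
```

```bash
python3 - <<'E'
from h import *
o=r.get_obs(); print(o['t'],o['ee_pos'],o['tool_rot'],o['opening'],o['contact_force'],abs(o['dq']).max())
a=grab_frame('wrist')[:,:,::-1]
cv2.imwrite("pics/w8.png",a)
o=r.get_obs(); print(o['t'],o['ee_pos'],o['tool_rot'],o['opening'],o['contact_force'],abs(o['dq']).max())
E
```

```text
8.1833 [ 0.59140272 -0.0495755   0.06346608] [179.92232452  -0.21802618  16.95375196] 0.050037480141892084 [ 0.48692016 -0.06128046 -0.53484291] 4.92977110640149
8.2333 [ 0.59158004 -0.04949628  0.063452  ] [179.91673742  -0.24663773  16.96427924] 0.04994690171742367 [-0.76334524  0.41769897  0.0310603 ] 2.1111996516207423
```

View pics/w8.png

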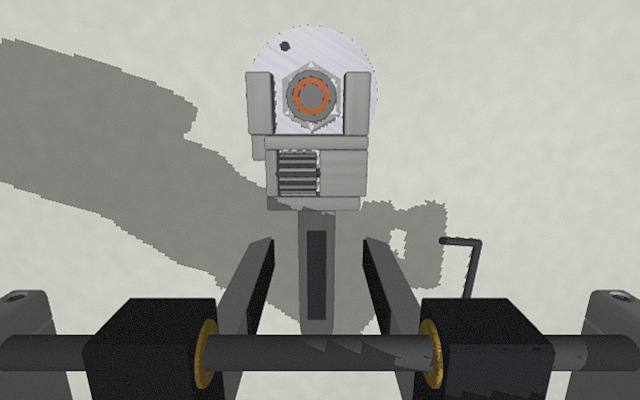

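```bash
python3 - <<'E'
from h import *
a=cv2.imread('pics/w8.png');crop(a,230,60,390,220,5,'w8c.png')
pose=([0.59140272,-0.0495755,0.06346608],[179.922,-.218,16.954])
R=Ro.from_euler('xyz',pose[1],degrees=True).as_matrix()
for q,z in [((298,172),.0295),((278,172),.0235),((320,172),.0235)]:
    X=pix('wrist',q,z,pose); print(X.round(4),((R.T@(X-pose[0]))*1e3).round(1))
E
```

```text
[ 0.5675 -0.0157  0.0295] [-13.1 -39.4  33.9]
[ 0.5552 -0.0207  0.0235] [-26.4 -38.3  39.8]
[ 0.5811 -0.0128  0.0235] [  0.7 -38.3  39.9]
```

View pics/w8c.png

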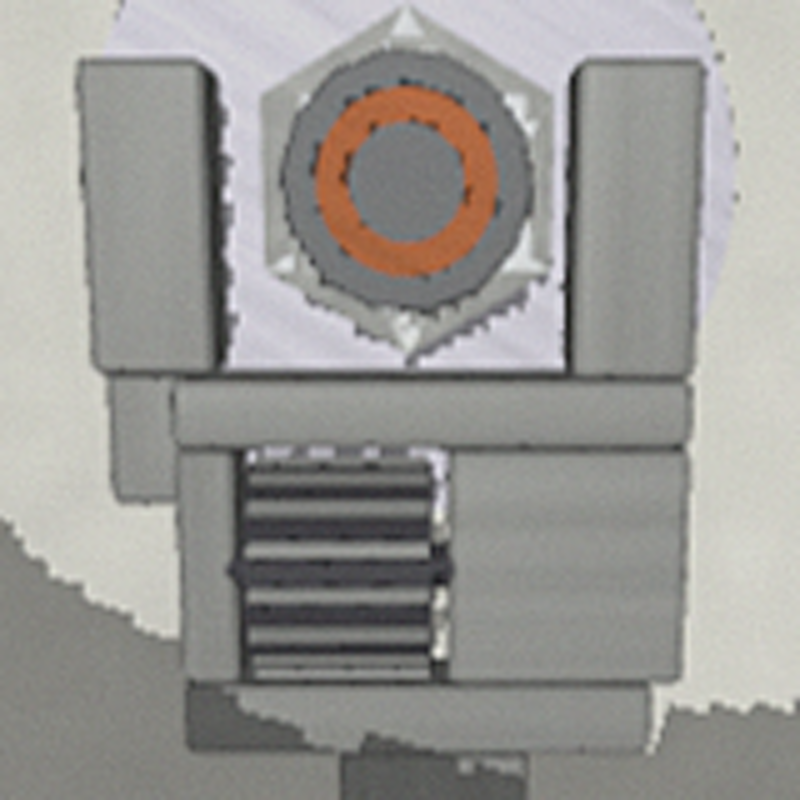

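Request:
apply_moves:
  motion:
    - [[-0.4,-1,0,0,0,0,0],[-0.8,-2,0,0,0,0,0],[-1.25,-3.1,0.5,0,0,0,0],[-1.25,-3.1,1,0,0,0,0],[-1.25,-3.1,1.8,0,0,0,0],[-1.25,-3.1,2.4,0,0,0,0],[-1.25,-3.1,2.7,0,0,0,0],[-1.25,-3.1,2.9,0,0,0,0],[-1.25,-3.1,3.0,0,0,0,0],[-1.25,-3.1,3.1,0,0,0,0],[-1.25,-3.1,3.1,0,0,0,0]]

```text
t: 9.15
ee_pos: [0.5687, -0.024, 0.0298]
tool_rot: [180.0, 0.0, 16.9]
contact_force: [-1.5, -0.6, 2.1]
opening: 0.0003
```

```bash
cat > o.py <<'E'
from h import *
import sys
o=r.get_obs(); print(o['t'],o['ee_pos'].round(4),o['tool_rot'].round(2),o['opening'].__round__(4),o['contact_force'].round(1),o['wrist_torque'].round(2))
if len(sys.argv)>1:
    n=sys.argv[1]; a=grab_frame(sys.argv[2] if len(sys.argv)>2 else 'wrist')[:,:,::-1]; cv2.imwrite(f'pics/{n}.png',a)
E
python3 o.py w9; python3 o.py d9 side; python3 - <<'E'
from h import *
crop(cv2.imread('pics/d9.png'),250,120,410,240,5,'d9c.png')
E
```

```text
9.15 [ 0.5687 -0.024   0.0298] [1.7999e+02 1.0000e-02 1.6920e+01] 0.0003 [-1.5 -0.6  2.1] [-0.16  0.33  0.01]
9.2 [ 0.5687 -0.0239  0.0298] [1.7999e+02 1.0000e-02 1.6930e+01] 0.0005 [-1.1 -0.3  1.6] [-0.21  0.35  0.  ]
```

View pics/w9.png

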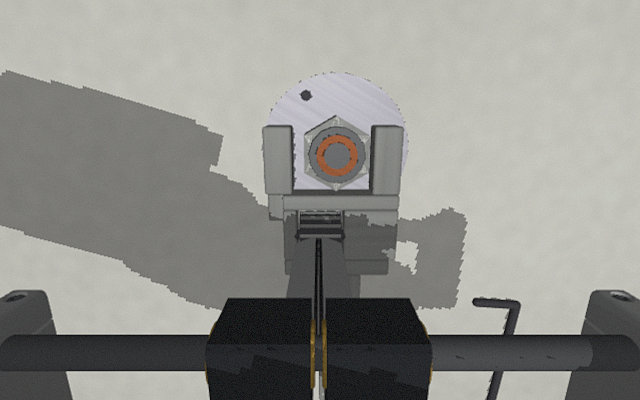

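View pics/d9c.png

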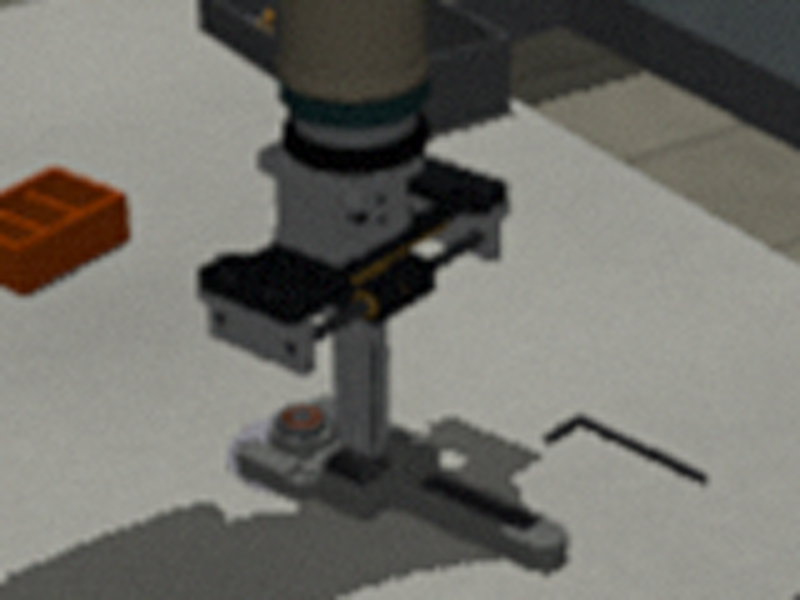

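Request:
apply_moves:
  motion:
    - [[0,0,0.1,0,0,0,0],[0,0,0.15,0,0,0,0],[0,0,0.15,0,0,0,0],[0,0,0.15,0,0,0,0]]

```text
t: 9.58
ee_pos: [0.5687, -0.0239, 0.0294]
tool_rot: [180.0, -0.0, 16.9]
contact_force: [-3.7, -0.4, 13.3]
opening: 0.0005
```

Request:
apply_moves:
  motion:
    - [[0,-0.1,0.04,0,0,0,0],[0,-0.35,0.04,0,0,0,0],[0,-0.6,0.04,0,0,0,0],[0,-0.85,0.04,0,0,0,0],[0,-1.1,0.04,0,0,0,0],[0,-1.3,0.04,0,0,0,0],[0,-1.4,0.04,0,0,0,0]]

```text
t: 10.17
ee_pos: [0.5658, -0.0142, 0.0294]
tool_rot: [179.7, -0.1, 16.8]
contact_force: [-3.3, -6.3, 12.9]
opening: 0.0003
```

```bash
python3 o.py w10
```

```text
10.1667 [ 0.5658 -0.0142  0.0294] [ 1.797e+02 -1.100e-01  1.680e+01] 0.0003 [-3.3 -6.3 12.9] [-1.92  0.71 -0.04]
```

View pics/w10.png

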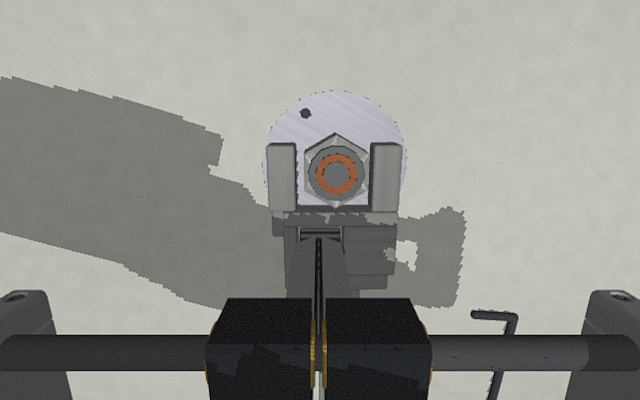

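Request:
apply_moves:
  motion:
    - [[0,-0.2,0,0,0,0,0],[0,-0.2,-0.6,0,0,0,0],[0,0.4,-0.6,0,0,0,0],[0,1,-0.6,0,0,0,0],[0,1.4,-0.5,0,0,0,0],[0,1.4,-0.3,0,0,0,0],[0,1.4,-0.1,0,0,0,0],[0,1.4,0,0,0,0,0],[0,1.4,0.02,0,0,0,0],[0,1.2,0.02,0,0,0,0],[0,0.95,0.02,0,0,0,0],[0,0.7,0.02,0,0,0,0],[0,0.45,0.02,0,0,0,0],[0,0.2,0.02,0,0,0,0],[0,-0.05,0.02,0,0,0,0],[0,-0.25,0.02,0,0,0,0],[0,-0.25,0.02,0,0,0,0]]

```text
t: 11.63
ee_pos: [0.5652, -0.011, 0.0291]
tool_rot: [179.8, -0.1, 16.8]
contact_force: [-2.3, -4.7, 17.0]
opening: 0.0002
```

```bash
python3 o.py w11;python3 - <<'E'
from h import *
crop(cv2.imread('pics/w11.png'),230,80,430,230,4,'w11c.png')
E
```

```text
11.6333 [ 0.5652 -0.011   0.0291] [ 1.7976e+02 -1.2000e-01  1.6840e+01] 0.0002 [-2.3 -4.7 17. ] [-1.51  0.6  -0.07]
```

View pics/w11c.png

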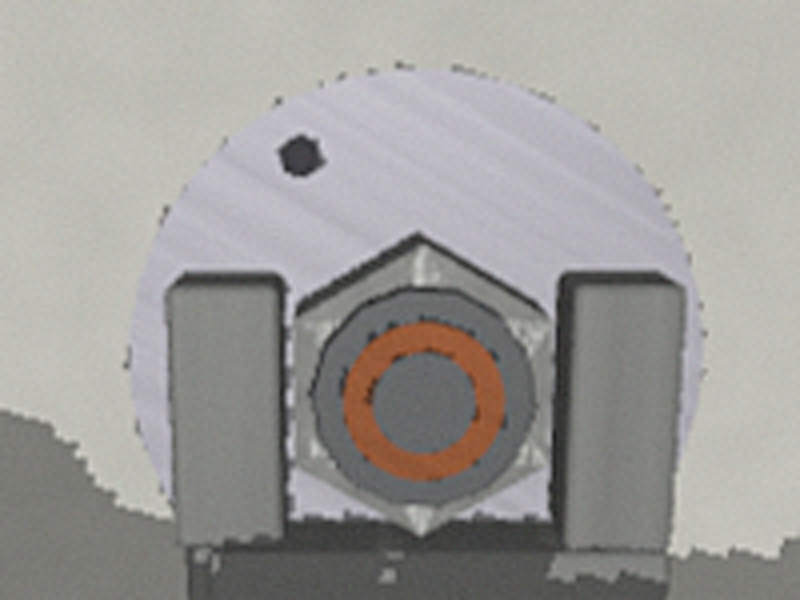

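Request:
apply_moves:
  motion:
    - [[0,0,-0.6,0,0,0,0],[0,0.6,-0.6,0,0,0,0],[0,1.2,-0.6,0,0,0,0],[0,1.65,-0.5,0,0,0,0],[0,1.65,-0.3,0,0,0,0],[0,1.65,-0.1,0,0,0,0],[0,1.65,0,0,0,0,0],[0,1.65,0,0,0,0,0],[0,1.45,0,0,0,0,0],[0,1.2,0,0,0,0,0],[0,0.95,0,0,0,0,0],[0,0.7,0,0,0,0,0],[0,0.45,0,0,0,0,0],[0,0.2,0,0,0,0,0],[0,0,0,0,0,0,0],[0,0,0,0,0,0,0]]

```text
t: 13.02
ee_pos: [0.5651, -0.0124, 0.0292]
tool_rot: [179.7, -0.1, 16.8]
contact_force: [-2.7, -8.5, 18.2]
opening: 0.0005
```

```bash
python3 o.py w12;python3 - <<'E'
from h import *
crop(cv2.imread('pics/w12.png'),230,80,430,230,4,'w12c.png')
E
```

```text
13.0167 [ 0.5651 -0.0124  0.0292] [ 1.7967e+02 -1.0000e-01  1.6790e+01] 0.0005 [-2.7 -8.5 18.2] [-2.11  0.66 -0.03]
```

View pics/w12c.png

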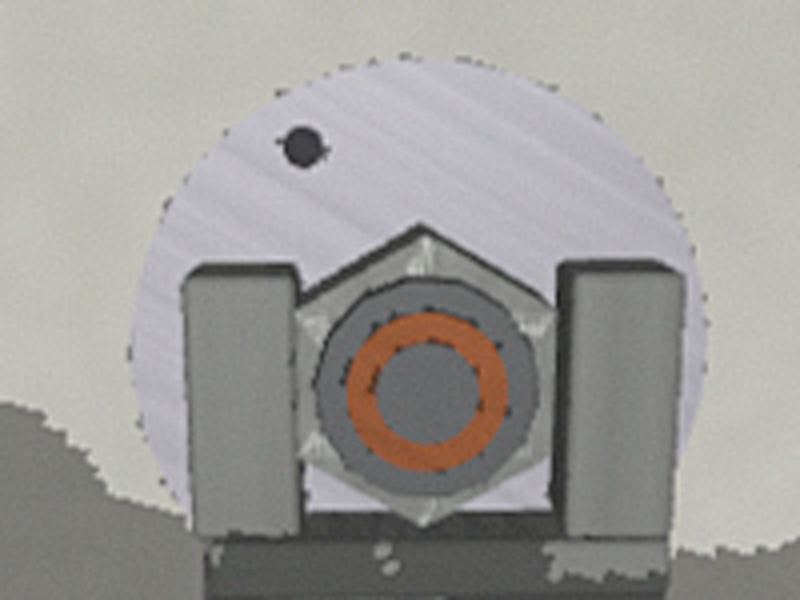

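Request:
apply_moves:
  motion:
    - [[0,0,-0.6,0,0,0,0],[0,0.6,-0.6,0,0,0,0],[0,1.2,-0.6,0,0,0,0],[0,1.65,-0.5,0,0,0,0],[0,1.65,-0.3,0,0,0,0],[0,1.65,-0.1,0,0,0,0],[0,1.65,0,0,0,0,0],[0,1.65,0,0,0,0,0],[0,1.45,0,0,0,0,0],[0,1.2,0,0,0,0,0],[0,0.95,0,0,0,0,0],[0,0.7,0,0,0,0,0],[0,0.45,0,0,0,0,0],[0,0.2,0,0,0,0,0],[0,0,0,0,0,0,0],[0,0,0,0,0,0,0]]

```text
t: 14.4
ee_pos: [0.5649, -0.0133, 0.0292]
tool_rot: [179.6, -0.1, 16.8]
contact_force: [-3.7, -9.2, 18.4]
opening: 0.0003
```

```bash
python3 o.py w13;python3 - <<'E'
from h import *
crop(cv2.imread('pics/w13.png'),230,80,430,230,4,'w13c.png')
E
```

```text
14.4 [ 0.5649 -0.0133  0.0292] [ 1.7962e+02 -7.0000e-02  1.6760e+01] 0.0003 [-3.7 -9.2 18.4] [-2.49  0.8  -0.06]
```

View pics/w13c.png

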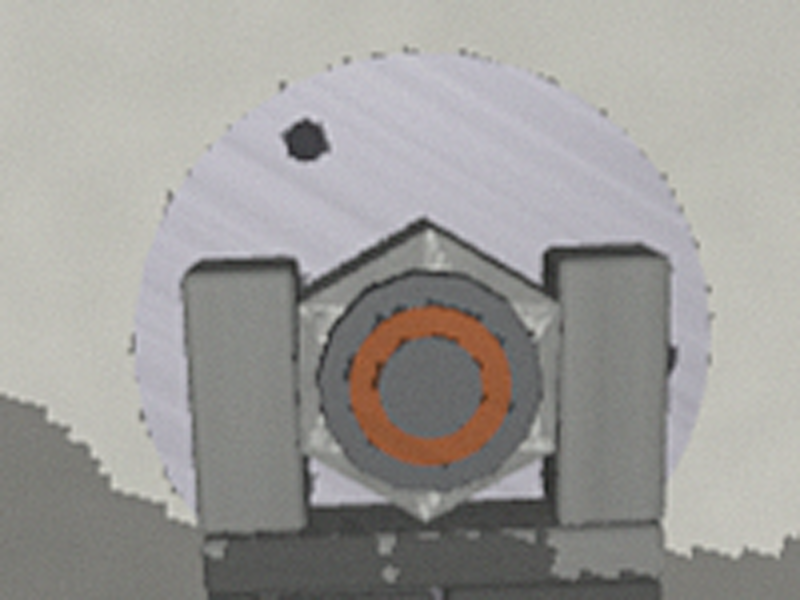

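Request:
apply_moves:
  motion:
    - [[0,0,-0.6,0,0,0,0],[0,0.6,-0.6,0,0,0,0],[0,1.2,-0.6,0,0,0,0],[0,1.65,-0.5,0,0,0,0],[0,1.65,-0.3,0,0,0,0],[0,1.65,-0.1,0,0,0,0],[0,1.65,0,0,0,0,0],[0,1.65,0,0,0,0,0],[0,1.45,0,0,0,0,0],[0,1.2,0,0,0,0,0],[0,0.95,0,0,0,0,0],[0,0.7,0,0,0,0,0],[0,0.45,0,0,0,0,0],[0,0.2,0,0,0,0,0],[0,0,0,0,0,0,0],[0,0,0,0,0,0,0]]

```text
t: 15.78
ee_pos: [0.5679, -0.0121, 0.0293]
tool_rot: [179.6, -0.4, 16.8]
contact_force: [1.6, -8.0, 13.5]
opening: 0.0005
```

```bash
python3 o.py w14;python3 - <<'E'
from h import *
crop(cv2.imread('pics/w14.png'),230,80,430,230,4,'w14c.png')
E
```

```text
15.7833 [ 0.5679 -0.0121  0.0293] [179.57  -0.37  16.82] 0.0005 [ 1.6 -8.  13.5] [-1.91 -0.39 -0.02]
```

View pics/w14c.png

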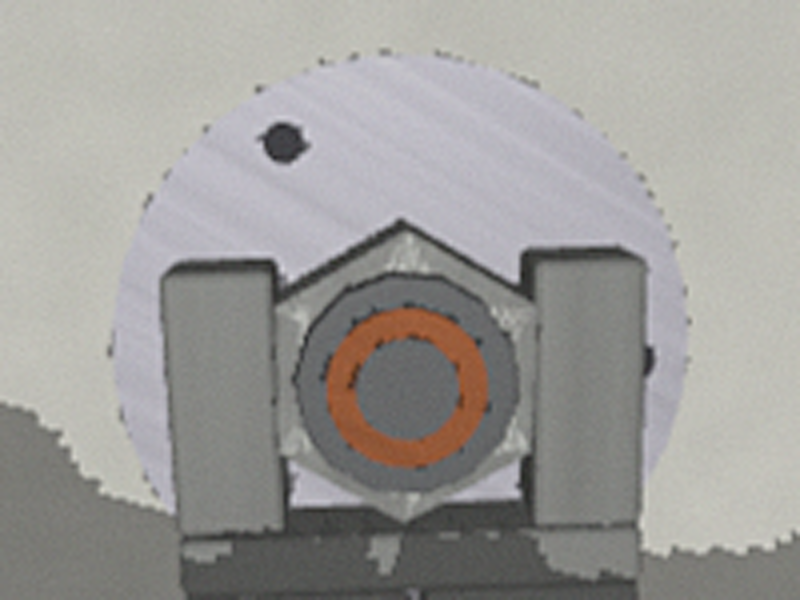

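Request:
apply_moves:
  motion:
    - [[0,0,-0.8,0,0,0,0],[0,1,-2,0,0,0,1],[0,3,-3,0,0,0,3],[0,4.5,-3.5,0,0,0,5],[0,5.5,-3.5,0,0,0,5],[0,5.5,-3.5,0,0,0,5],[0,5.5,-3.5,0,0,0,5],[0,5.5,-3.5,0,0,0,5]]

```text
t: 16.5
ee_pos: [0.579, -0.0589, 0.0614]
tool_rot: [-179.9, 0.1, 17.0]
contact_force: [-0.6, 0.9, -0.0]
opening: 0.0434
```

```bash
python3 o.py w15;python3 - <<'E'
from h import *
crop(cv2.imread('pics/w15.png'),230,30,390,190,5,'w15c.png')
E
```

```text
16.5 [ 0.579  -0.0589  0.0614] [-1.7989e+02  1.0000e-01  1.7000e+01] 0.0434 [-0.6  0.9 -0. ] [-0.02  0.05  0.02]
```

View pics/w15c.png

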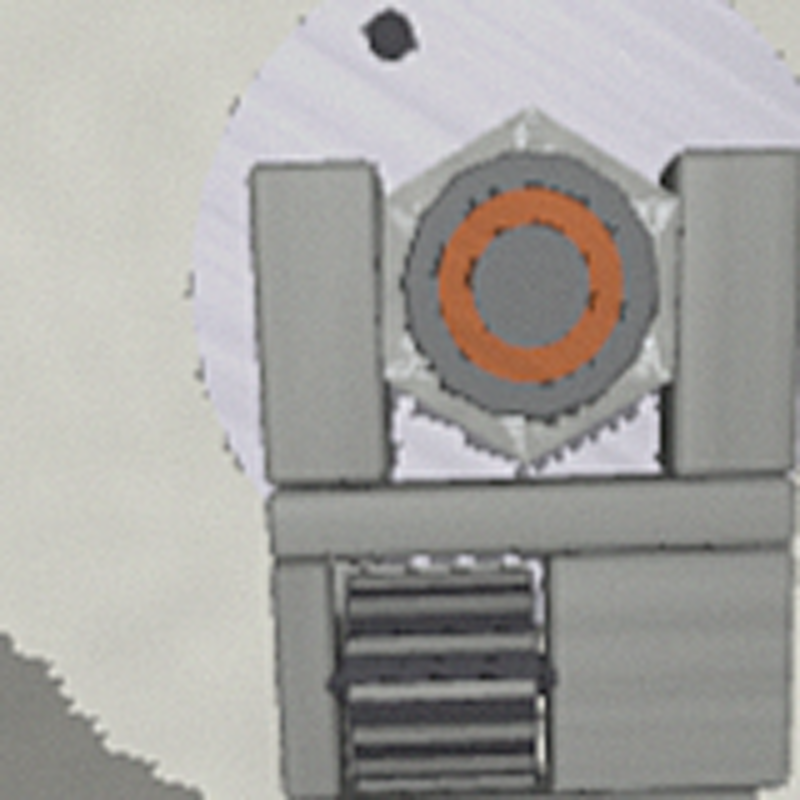

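View pics/w15.png

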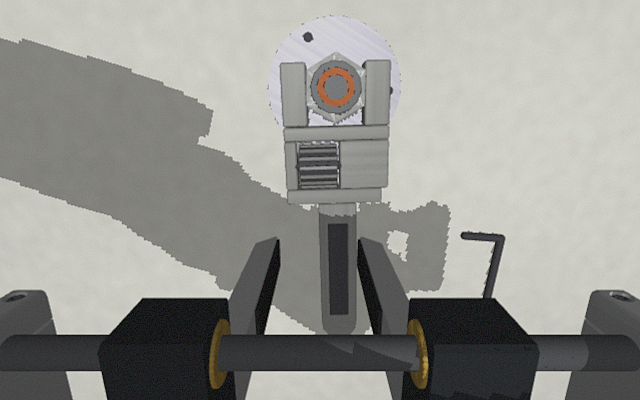

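```bash
python3 - <<'E'
from h import *
crop(cv2.imread('pics/w15.png'),276,46,372,130,8,'w15d.png')
E
```

```text
(no output)
```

View pics/w15d.png

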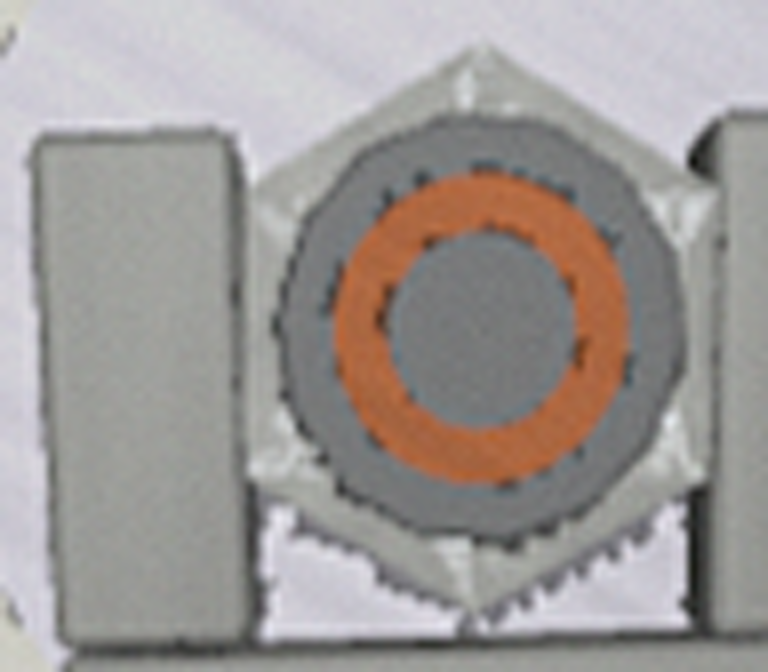

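```bash
python3 - <<'E'
from h import *
pose=([0.579,-0.0589,0.0614],[-179.89,.1,17.])
f=lambda q:(276+(q[0]+.5)/8-.5,46+(q[1]+.5)/8-.5)
C=np.array([pix('wrist',f(q),.02,pose)[:2] for q in [(483,45),(718,190),(703,480),(473,610),(250,475),(252,188)]])
c=C.mean(0); d=C-c;a=np.degrees(np.arctan2(d[:,1],d[:,0]));print(c,a%60,np.median(a%60),np.linalg.norm(d,axis=1)*1e3)
J={k:pix('wrist',f(q),.018,pose)[:2] for k,q in dict(lt=(235,150),lb=(248,630),rt=(722,125),rb=(706,630),olt=(40,140),olb=(64,640)).items()}
for p,q in [('lt','lb'),('rt','rb'),('olt','olb')]:
    v=J[p]-J[q];print(np.degrees(np.arctan2(v[1],v[0])))
u=J['lt']-J['lb'];u/=np.linalg.norm(u);n=np.array([-u[1],u[0]])
print([(n@(J[k]-J['rt']))*1e3 for k in('lt','lb','rb')])
# handle
g=lambda q:pix('wrist',q,.018,pose)
for q in [(338,225),(338,310),(320,210),(356,210),(320,300),(356,300),(285,200),(381,197)]: print(q,g(q).round(4))
E
```

```text
[0.56223809 0.0301674 ] [47.10044387 47.21154966 45.58047467 46.29427643 47.18913896 45.6855278 ] 46.697360151286624 [20.34423746 20.48270091 20.30149414 20.32780819 20.29297422 20.13124135]
108.04597797725935
107.20674220820877
108.22243010377969
[np.float64(36.62925755362425), np.float64(36.62925755362424), np.float64(0.5422277787739517)]
(338, 225) [ 0.5912 -0.0542  0.018 ]
(338, 310) [ 0.6115 -0.1173  0.018 ]
(320, 210) [ 0.5762 -0.0476  0.018 ]
(356, 210) [ 0.5995 -0.0405  0.018 ]
(320, 300) [ 0.5964 -0.1133  0.018 ]
(356, 300) [ 0.6215 -0.1055  0.018 ]
(285, 200) [ 0.5518 -0.0477  0.018 ]
(381, 197) [ 0.6125 -0.027   0.018 ]
```

```bash
python3 o.py; python3 - <<'E'
from h import *
pose=([0.579,-0.0589,0.0614],[-179.89,.1,17.])
R=Ro.from_euler('xyz',pose[1],degrees=True).as_matrix()
for q,z in [((319,164.5),.0295),((299,164.5),.0235),((339,164.5),.0235)]:
    X=pix('wrist',q,z,pose); print(X.round(4),((R.T@(X-pose[0]))*1e3).round(1))
E
```

```text
16.55 [ 0.5791 -0.0587  0.0615] [-1.799e+02  9.000e-02  1.703e+01] 0.0473 [ 0.4 -0.3  0.1] [-0.04  0.02 -0.05]
[ 0.566  -0.0163  0.0295] [  0.  -44.4  32. ]
[ 0.5541 -0.021   0.0235] [-12.6 -43.4  38. ]
[ 0.5784 -0.0136  0.0235] [ 12.7 -43.4  38. ]
```

Request:
apply_moves:
  motion:
    - [[0,-1.5,0,0,0,0,0],[0,-3,0.5,0,0,0,0],[0,-3.7,1.2,0,0,0,0],[0,-3.7,1.8,0,0,0,0],[0,-3.7,2.4,0,0,0,0],[0,-3.7,2.9,0,0,0,0],[0,-3.7,3.2,0,0,0,0],[0,-3.7,3.35,0,0,0,0],[0,-3.7,3.45,0,0,0,0],[0,-3.7,3.5,0,0,0,0],[0,-3.7,3.5,0,0,0,0],[0,-3.9,3.5,0,0,0,0],[0,-4.15,3.5,0,0,0,0],[0,-4.4,3.5,0,0,0,0],[0,-4.65,3.5,0,0,0,0],[0,-4.9,3.5,0,0,0,0],[0,-5.1,3.5,0,0,0,0],[0,-5.2,3.5,0,0,0,0],[0,-5.2,3.5,0,0,0,0]]

```text
t: 18.13
ee_pos: [0.569, -0.0155, 0.0294]
tool_rot: [179.6, -0.4, 16.8]
contact_force: [1.4, -6.2, 11.1]
opening: 0.0006
```

```bash
python3 o.py w16;python3 - <<'E'
from h import *
crop(cv2.imread('pics/w16.png'),230,80,430,230,4,'w16c.png')
E
```

```text
18.1333 [ 0.569  -0.0155  0.0294] [179.57  -0.39  16.76] 0.0006 [ 1.4 -6.2 11.1] [-1.63 -0.45 -0.06]
```

View pics/w16c.png

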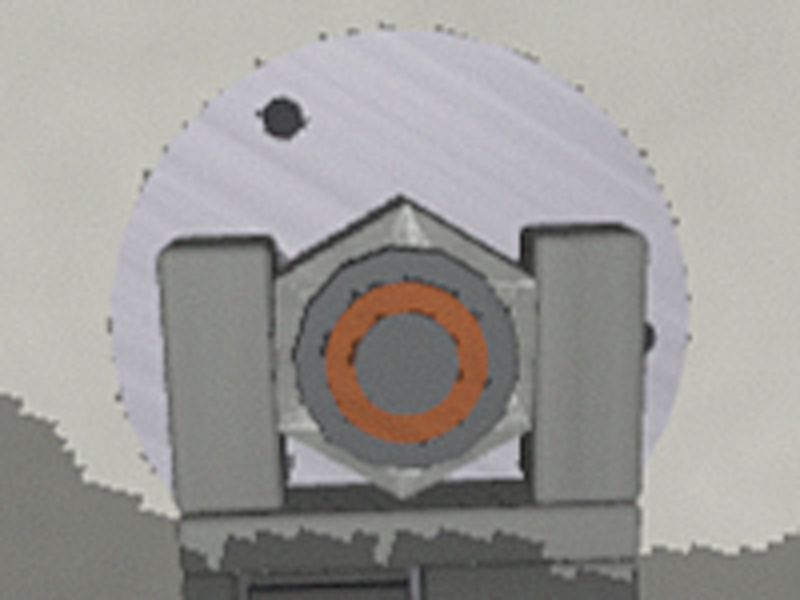

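Request:
apply_moves:
  motion:
    - [[0,0,-0.8,0,0,0,0],[0,0.8,-2,0,0,0,2],[0.2,3,-3,0,0,0,4],[0.5,5,-3.3,0,0,0,5],[0.9,7,-3.3,0,0,0,5],[1.17,8.3,-3.3,0,0,-0.012,5],[1.17,8.3,-3.3,0,0,-0.012,5],[1.17,8.3,-3.3,0,0,-0.012,5],[1.17,8.3,-3.3,0,0,-0.012,5]]

```text
t: 18.93
ee_pos: [0.5992, -0.0848, 0.0598]
tool_rot: [-179.9, 0.1, 17.7]
contact_force: [-0.5, -0.4, -0.2]
opening: 0.0486
```

```bash
python3 o.py w17
```

```text
18.9333 [ 0.5992 -0.0848  0.0598] [-1.7988e+02  8.0000e-02  1.7700e+01] 0.0486 [-0.5 -0.4 -0.2] [-0.11 -0.   -0.02]
```

View pics/w17.png

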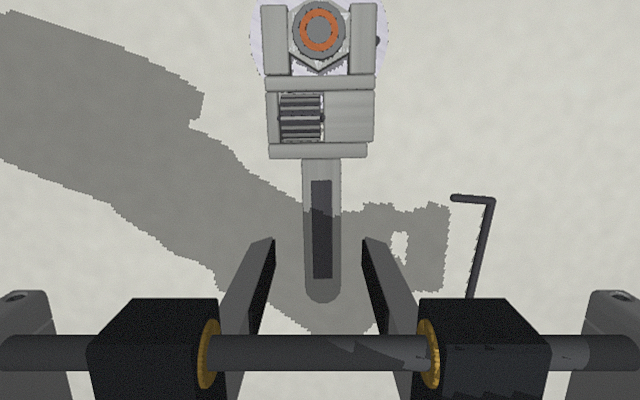

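```bash
python3 - <<'E'
from h import *
pose=([0.5992,-0.0848,0.0598],[-179.88,.08,17.7])
R=Ro.from_euler('xyz',pose[1],degrees=True).as_matrix()
a=cv2.imread('pics/w17.png');crop(a,270,140,370,320,4,'w17c.png')
for q in [(321.5,165),(322,220),(322.5,285),(302,165),(341,165)]:
    X=pix('wrist',q,.018,pose); print(X.round(4),((R.T@(X-pose[0]))*1e3).round(1))
E
```

```text
[ 0.5878 -0.0438  0.018 ] [  1.7 -42.5  41.9]
[ 0.5996 -0.0793  0.018 ] [ 2.1 -5.  41.8]
[ 0.615  -0.1259  0.018 ] [ 2.6 44.  41.7]
[ 0.5758 -0.0476  0.018 ] [-10.9 -42.5  41.9]
[ 0.5998 -0.0399  0.018 ] [ 14.3 -42.5  41.9]
```

View pics/w17c.png

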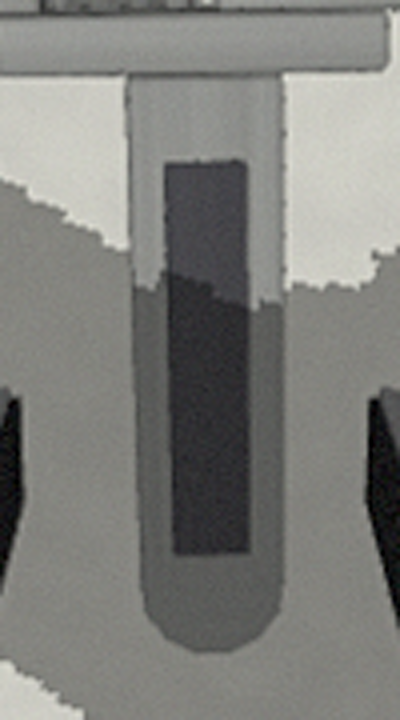

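Request:
apply_moves:
  motion:
    - [[0.22,0,1.5,0,0,-0.01,5],[0.22,0,3,0,0,-0.01,5],[0.22,0,4.2,0,0,-0.01,5],[0.22,0,4.9,0,0,-0.01,5],[0.22,0,5.2,0,0,-0.01,5],[0.22,0,5.35,0,0,-0.01,5],[0.22,0,5.35,0,0,-0.01,4],[0.22,0,5.35,0,0,-0.01,3],[0.22,0,5.35,0,0,-0.01,2],[0.22,0,5.35,0,0,-0.01,0],[0.22,0,5.35,0,0,-0.01,0],[0.22,0,5.35,0,0,-0.01,0],[0.22,0,5.35,0,0,-0.01,0]]

```text
t: 20.07
ee_pos: [0.6024, -0.0861, 0.0074]
tool_rot: [180.0, -0.0, 18.2]
contact_force: [-1.7, -0.0, 5.5]
opening: 0.0257
```

```bash
python3 o.py w18; python3 - <<'E'
import numpy as np
L=12.1
for t in np.arange(.05,.86,.05): print(round(t,2),round(-L*np.sin(t),2),round(-L*(1-np.cos(t)),2))
E
```

```text
20.0667 [ 0.6024 -0.0861  0.0074] [ 1.7999e+02 -1.0000e-02  1.8220e+01] 0.0257 [-1.7 -0.   5.5] [-0.17  0.43  0.12]
0.05 -0.6 -0.02
0.1 -1.21 -0.06
0.15 -1.81 -0.14
0.2 -2.4 -0.24
0.25 -2.99 -0.38
0.3 -3.58 -0.54
0.35 -4.15 -0.73
0.4 -4.71 -0.96
0.45 -5.26 -1.2
0.5 -5.8 -1.48
0.55 -6.32 -1.78
0.6 -6.83 -2.11
0.65 -7.32 -2.47
0.7 -7.8 -2.85
0.75 -8.25 -3.25
0.8 -8.68 -3.67
0.85 -9.09 -4.11
```

View pics/w18.png

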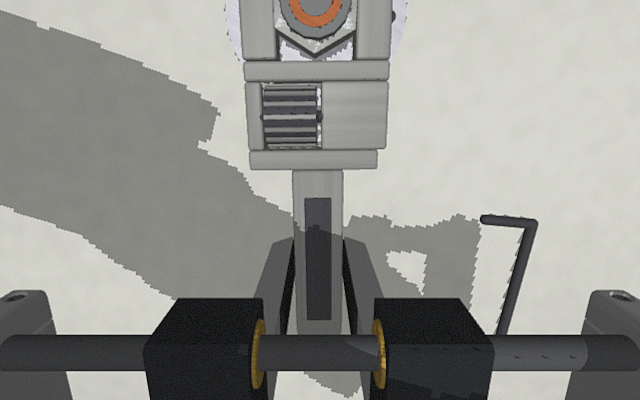

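Request:
apply_moves:
  motion:
    - [[-0.3,-0.01,-0.03,0,0,0.025,0],[-0.9,-0.04,-0.05,0,0,0.075,0],[-1.51,-0.1,-0.05,0,0,0.125,0],[-2.1,-0.19,-0.05,0,0,0.175,0],[-2.69,-0.31,-0.05,0,0,0.225,0],[-3.28,-0.46,-0.05,0,0,0.275,0],[-3.86,-0.64,-0.05,0,0,0.325,0],[-4.43,-0.85,-0.05,0,0,0.375,0],[-4.71,-0.96,-0.05,0,0,0.4,0],[-4.71,-0.96,-0.05,0,0,0.4,0]]

```text
t: 20.95
ee_pos: [0.5539, -0.0925, 0.0074]
tool_rot: [179.9, 0.0, -4.8]
contact_force: [-1.6, -3.4, 2.1]
opening: 0.0254
```

```bash
python3 o.py w19
```

```text
20.95 [ 0.5539 -0.0925  0.0074] [ 1.7991e+02  2.0000e-02 -4.7800e+00] 0.0254 [-1.6 -3.4  2.1] [-0.87  0.49  0.2 ]
```

View pics/w19.png

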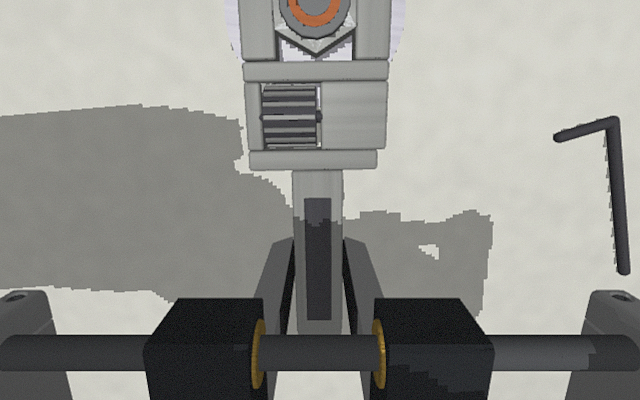

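Request:
apply_moves:
  motion:
    - [[-0.3,-0.01,0,0,0,0.025,0],[-0.9,-0.04,0,0,0,0.075,0],[-1.51,-0.1,0,0,0,0.125,0],[-2.1,-0.19,0,0,0,0.175,0],[-2.69,-0.31,0,0,0,0.225,0],[-3.28,-0.46,0,0,0,0.275,0],[-3.86,-0.64,0,0,0,0.325,0],[-4.2,-0.75,0,0,0,0.355,0],[-4.49,-0.87,0,0,0,0.38,0],[-4.71,-0.96,0,0,0,0.4,0],[-4.71,-0.96,0,0,0,0.4,0]]

```text
t: 21.92
ee_pos: [0.5074, -0.0796, 0.0074]
tool_rot: [179.9, -0.0, -27.7]
contact_force: [-3.3, -5.7, 3.6]
opening: 0.0257
```

```bash
python3 o.py w20
```

```text
21.9167 [ 0.5074 -0.0796  0.0074] [ 1.7986e+02 -2.0000e-02 -2.7730e+01] 0.0257 [-3.3 -5.7  3.6] [-1.43  0.91  0.46]
```

View pics/w20.png

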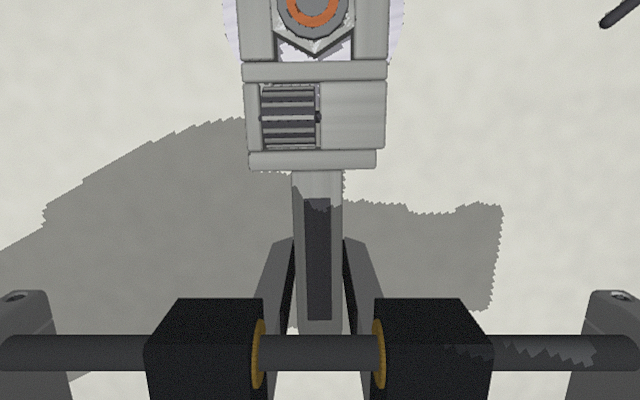

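Request:
apply_moves:
  motion:
    - [[-0.25,0,0,0,0,0.02,0],[-0.48,-0.01,0,0,0,0.04,0],[-0.6,-0.02,0,0,0,0.05,0],[-0.6,-0.02,0,0,0,0.05,0]]

```text
t: 22.3
ee_pos: [0.5022, -0.0769, 0.0073]
tool_rot: [179.9, -0.0, -30.6]
contact_force: [-3.1, -6.1, 2.9]
opening: 0.0254
```

```bash
python3 o.py w21
```

```text
22.3 [ 0.5022 -0.0769  0.0073] [ 1.7985e+02 -3.0000e-02 -3.0570e+01] 0.0254 [-3.1 -6.1  2.9] [-1.56  0.83  0.5 ]
```

View pics/w21.png

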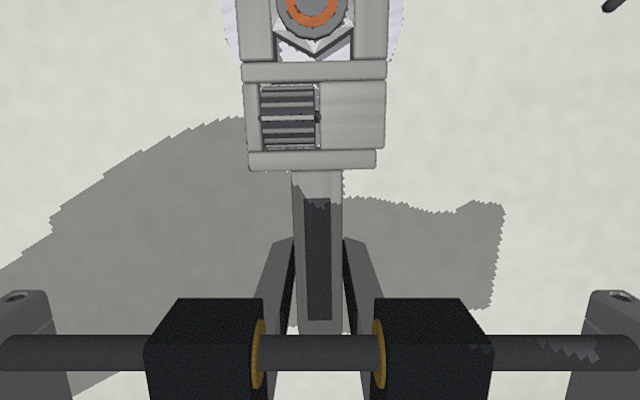

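Request:
apply_moves:
  motion:
    - [[-0.25,0,0,0,0,0.02,0],[-0.48,-0.01,0,0,0,0.04,0],[-0.6,-0.02,0,0,0,0.05,0],[-0.6,-0.02,0,0,0,0.05,0]]

```text
t: 22.68
ee_pos: [0.498, -0.0738, 0.0074]
tool_rot: [179.9, -0.1, -33.4]
contact_force: [-1.5, -6.4, 1.2]
opening: 0.0257
```

```bash
python3 o.py w22; python3 - <<'E'
from h import *
crop(cv2.imread('pics/w22.png'),220,0,420,150,4,'w22c.png')
E
```

```text
22.6833 [ 0.498  -0.0738  0.0074] [ 1.7987e+02 -1.2000e-01 -3.3400e+01] 0.0257 [-1.5 -6.4  1.2] [-1.56  0.65  0.55]
```

View pics/w22c.png

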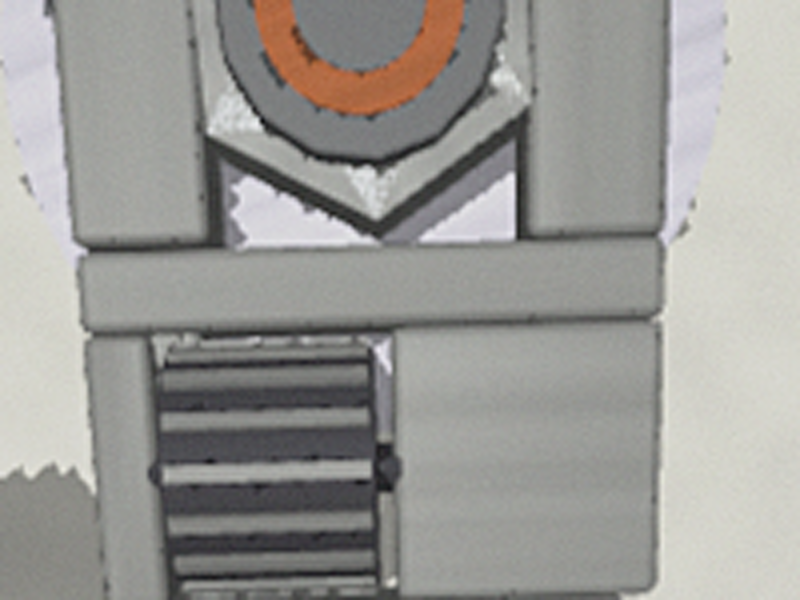

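```bash
python3 - <<'E'
from h import *
pose=([0.498,-0.0738,0.0074],[179.87,-.12,-33.4])
f=lambda q:(220+(q[0]+.5)/4-.5,(q[1]+.5)/4-.5)
W=lambda q,z:pix('wrist',f(q),z,pose)[:2]
C=[W(q,.02) for q in [(208,132),(378,224),(527,112)]]
ang=lambda v:np.degrees(np.arctan2(v[1],v[0]))
print('hex LR line dir',ang(C[2]-C[0]),ang(C[1]-C[0]),ang(C[2]-C[1]),np.linalg.norm(C[2]-C[0]))
print('wrench line',ang(W((655,238),.018)-W((85,252),.018)),ang(W((655,320),.018)-W((95,338),.018)),'floor corner gap')
E
python3 o.py s22 scene; python3 - <<'E'
from h import *
crop(cv2.imread('pics/s22.png'),270,140,430,260,5,'s22c.png')
E
```

```text
hex LR line dir -30.142281134248467 -60.05957719490565 1.3674315007776465 0.03496876856438198
wrench line -32.09876108132819 -31.671497409694982 floor corner gap
22.7333 [ 0.4979 -0.0738  0.0074] [ 1.7987e+02 -1.1000e-01 -3.3380e+01] 0.0256 [-1.3 -6.6  1.5] [-1.52  0.66  0.55]
```

View pics/s22c.png

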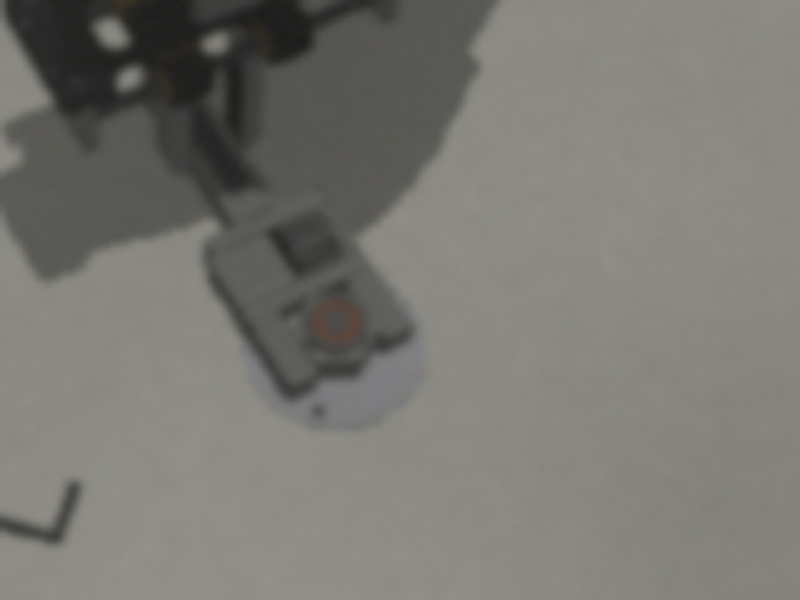

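Request:
apply_moves:
  motion:
    - [[-0.25,0,0,0,0,0.02,0],[-0.4,-0.01,0,0,0,0.03,0],[-0.4,-0.01,0,0,0,0.03,0]]

```text
t: 23.03
ee_pos: [0.4952, -0.0715, 0.0074]
tool_rot: [179.9, -0.2, -35.1]
contact_force: [0.1, -6.7, -0.3]
opening: 0.0256
```

```bash
python3 o.py w23; python3 - <<'E'
from h import *
o=r.get_obs();d=o['ee_pos']-[.5622,.0302,0];F=o['contact_force'];print(o['wrist_torque'][2]+d[0]*F[1]-d[1]*F[0])
E
```

```text
23.0333 [ 0.4952 -0.0715  0.0074] [ 1.7989e+02 -1.7000e-01 -3.5110e+01] 0.0256 [ 0.1 -6.7 -0.3] [-1.53  0.42  0.58]
0.9348053434244318
```

```bash
python3 - <<'E'
from h import *
crop(cv2.imread('pics/w23.png'),220,0,420,150,4,'w23c.png')
E
```

```text
(no output)
```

View pics/w23c.png

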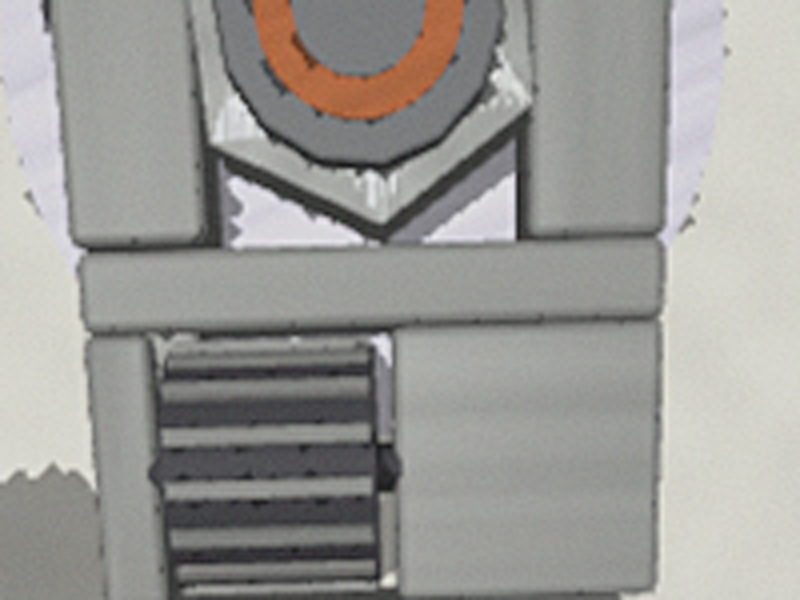

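View pics/w23.png

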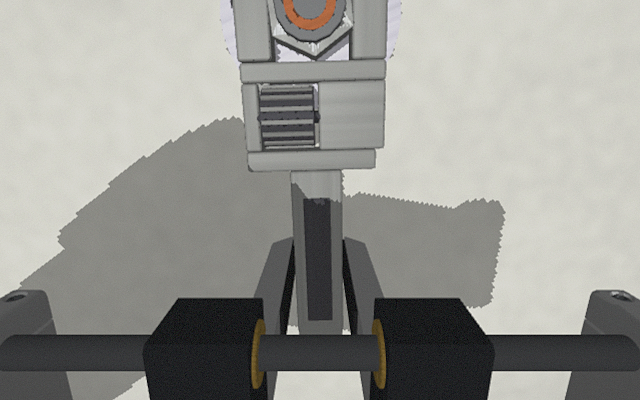

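```bash
python3 - <<'E'
from h import *
pose=([0.4952,-0.0715,0.0074],[179.89,-.17,-35.11])
f=lambda q:(220+(q[0]+.5)/4-.5,(q[1]+.5)/4-.5)
W=lambda q,z:pix('wrist',f(q),z,pose)[:2]
ang=lambda v:np.degrees(np.arctan2(v[1],v[0]))
C=[W(q,.02) for q in [(212,147),(386,224),(530,108)]]
print('hex LR',ang(C[2]-C[0]),ang(C[1]-C[0])+30,ang(C[2]-C[1])-30)
print('wrench',ang(W((655,238),.018)-W((85,252),.018)),ang(W((655,320),.018)-W((95,338),.018)))
print('jaws',ang(W((190,20),.018)-W((203,230),.018))-90,ang(W((537,20),.018)-W((533,225),.018))-90)
C=[W((q),.018) for q in [(203,225),(530,225)]];print(np.linalg.norm(C[1]-C[0]))
E
```

```text
hex LR -28.74116959687261 -27.406769416299078 -28.429656397036762
wrench -33.803068909574115 -33.37849587107077
jaws -33.513781899488144 -34.72392437851453
0.036915208862549675
```

Request:
apply_moves:
  motion:
    - [[0.36,0,0,0,0,-0.03,0],[0.73,-0.02,0,0,0,-0.06,0],[1.09,-0.05,0,0,0,-0.09,0],[1.33,-0.07,0,0,0,-0.11,0],[1.33,-0.07,0,0,0,-0.11,0]]

```text
t: 23.5
ee_pos: [0.5046, -0.0758, 0.0073]
tool_rot: [-180.0, 0.2, -28.8]
contact_force: [-4.2, -1.1, 5.8]
opening: 0.0259
```

```bash
python3 o.py w24; python3 - <<'E'
from h import *
crop(cv2.imread('pics/w24.png'),220,0,420,150,4,'w24c.png')
o=r.get_obs();d=o['ee_pos']-[.5622,.0302,0];F=o['contact_force'];print(o['wrist_torque'][2]+d[0]*F[1]-d[1]*F[0])
E
```

```text
23.5 [ 0.5046 -0.0758  0.0073] [-179.96    0.2   -28.83] 0.0259 [-4.2 -1.1  5.8] [-0.36  0.93 -0.02]
-0.4333247384096779
```

View pics/w24c.png

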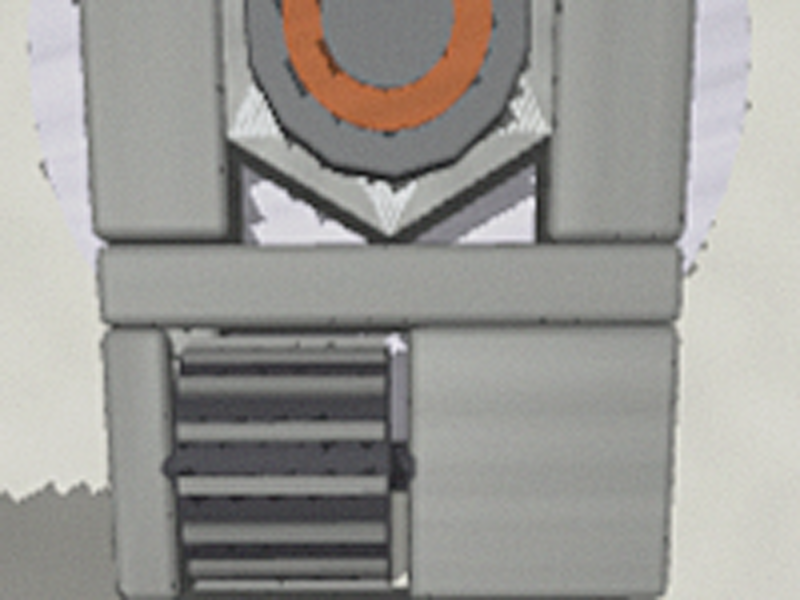

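Request:
apply_moves:
  motion:
    - [[0,0,0,0,0,0,3],[0,0,0,0,0,0,5],[0,0,0,0,0,0,5],[0,0,0,0,0,0,5],[0,0,-0.8,0,0,0,5],[0,0,-2,0,0,0,5],[0,0,-3.5,0,0,0,5],[0,-2,-5,0,0,0,4],[0,-3.5,-5.4,0,0,0,2],[0,-4,-5.4,0,0,0,0],[0,-4,-5.4,0,0,0,0],[0,-4,-5.4,0,0,0,0]]

```text
t: 24.55
ee_pos: [0.5248, -0.0417, 0.0611]
tool_rot: [180.0, 0.0, -28.7]
contact_force: [0.2, -0.3, 0.0]
opening: 0.0201
```

```bash
python3 o.py w25; python3 - <<'E'
from h import *
crop(cv2.imread('pics/w25.png'),230,40,390,200,5,'w25c.png')
E
```

```text
24.55 [ 0.5248 -0.0417  0.0611] [ 1.7996e+02  3.0000e-02 -2.8740e+01] 0.0201 [ 0.2 -0.3  0. ] [-0.04  0.06  0.06]
```

View pics/w25c.png

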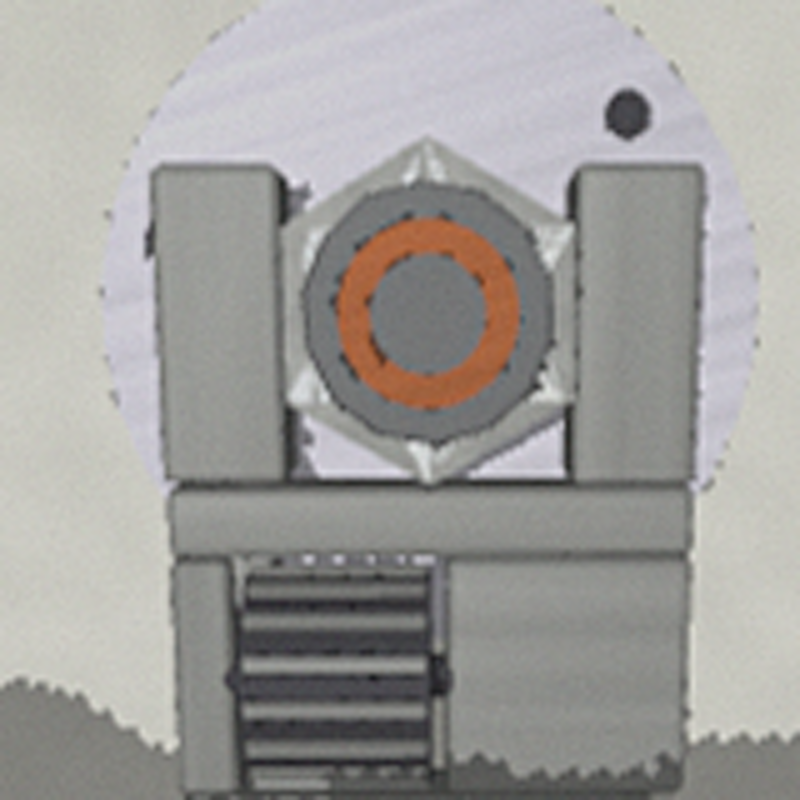

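```bash
python3 - <<'E'
from h import *
pose=([0.5248,-0.0417,0.0611],[179.96,.03,-28.74])
R=Ro.from_euler('xyz',pose[1],degrees=True).as_matrix()
f=lambda q:(230+(q[0]+.5)/5-.5,40+(q[1]+.5)/5-.5)
for q,z in [((337,680),.0295),((240,680),.0235),((435,680),.0235)]:
    X=pix('wrist',f(q),z,pose); print(X.round(4),((R.T@(X-pose[0]))*1e3).round(1))
C=np.array([pix('wrist',f(q),.02,pose)[:2] for q in [(428,137),(576,223),(576,398),(430,483),(290,400),(287,230)]])
c=C.mean(0); d=C-c;a=np.degrees(np.arctan2(d[:,1],d[:,0]));print(c,a%60,(a%60).mean())
W=lambda q:pix('wrist',f(q),.018,pose)[:2]
J=[W(q) for q in [(278,175),(290,475),(577,175),(572,475)]]
ang=lambda v:np.degrees(np.arctan2(v[1],v[0]))
print(ang(J[0]-J[1]),ang(J[2]-J[3]),np.linalg.norm(J[0]-J[2]),np.linalg.norm(J[1]-J[3]))
E
```

```text
[ 0.5312 -0.0026  0.0295] [-13.2 -37.4  31.6]
[0.5194 0.0025 0.0235] [-25.9 -36.2  37.6]
[ 0.5413 -0.0095  0.0235] [ -1.  -36.2  37.6]
[0.56250196 0.03006913] [2.19500514 2.33616964 2.16855875 0.73473995 1.49143624 1.96480382] 1.8151189219026174
62.164469872915944 61.46608323728301 0.03621453675374926 0.035778591271210226
```

Request:
apply_moves:
  motion:
    - [[-0.6,-1.5,0,0,0,0,0],[-1.3,-2.5,0.5,0,0,0,0],[-1.3,-3,1.2,0,0,0,0],[-1.3,-3,1.8,0,0,0,0],[-1.3,-3,2.4,0,0,0,0],[-1.3,-3,2.9,0,0,0,0],[-1.3,-3,3.15,0,0,0,0],[-1.3,-3,3.3,0,0,0,0],[-1.3,-3,3.4,0,0,0,0],[-1.3,-3,3.4,0,0,0,0],[-1.3,-3.2,3.4,0,0,0,0],[-1.3,-3.45,3.4,0,0,0,0],[-1.3,-3.7,3.4,0,0,0,0],[-1.3,-3.95,3.4,0,0,0,0],[-1.3,-4.2,3.4,0,0,0,0],[-1.3,-4.45,3.4,0,0,0,0],[-1.3,-4.6,3.4,0,0,0,0],[-1.3,-4.6,3.4,0,0,0,0]]

```text
t: 26.1
ee_pos: [0.5317, -0.003, 0.0291]
tool_rot: [179.5, 0.1, -29.1]
contact_force: [-13.4, -12.0, 27.0]
opening: 0.0003
```

```bash
python3 o.py w26; python3 - <<'E'
from h import *
crop(cv2.imread('pics/w26.png'),230,80,430,230,4,'w26c.png')
E
```

```text
26.1 [ 0.5317 -0.003   0.0291] [ 1.7951e+02  8.0000e-02 -2.9110e+01] 0.0003 [-13.4 -12.   27. ] [-3.09  3.39 -0.04]
```

View pics/w26c.png

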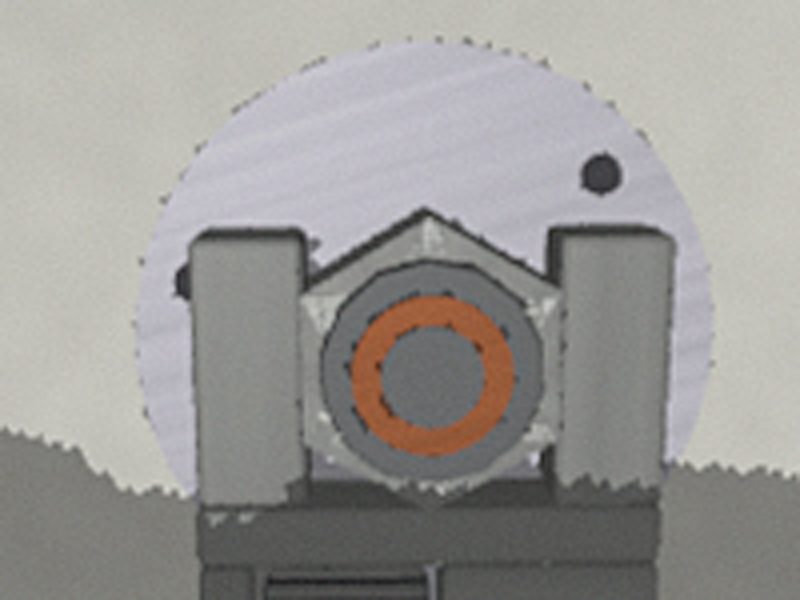

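Request:
apply_moves:
  motion:
    - [[0,0.1,-0.3,0,0,0,0],[0,0.2,-1,0,0,0,0],[0,0.6,-2,0,0,0,0],[0,1,-3.2,0,0,0,0],[0,1,-3.2,0,0,0,0],[0,1,-3.2,0,0,0,0],[0,1,-3.2,0,0,0,0]]

```text
t: 26.73
ee_pos: [0.5315, -0.0032, 0.0595]
tool_rot: [-180.0, -0.0, -28.7]
contact_force: [0.5, 0.2, -0.9]
opening: 0.0004
```

```bash
python3 o.py w27; python3 - <<'E'
from h import *
crop(cv2.imread('pics/w27.png'),230,40,390,200,5,'w27c.png')
E
```

```text
26.7333 [ 0.5315 -0.0032  0.0595] [-1.7997e+02 -1.0000e-02 -2.8730e+01] 0.0004 [ 0.5  0.2 -0.9] [-0.04  0.08 -0.02]
```

View pics/w27c.png

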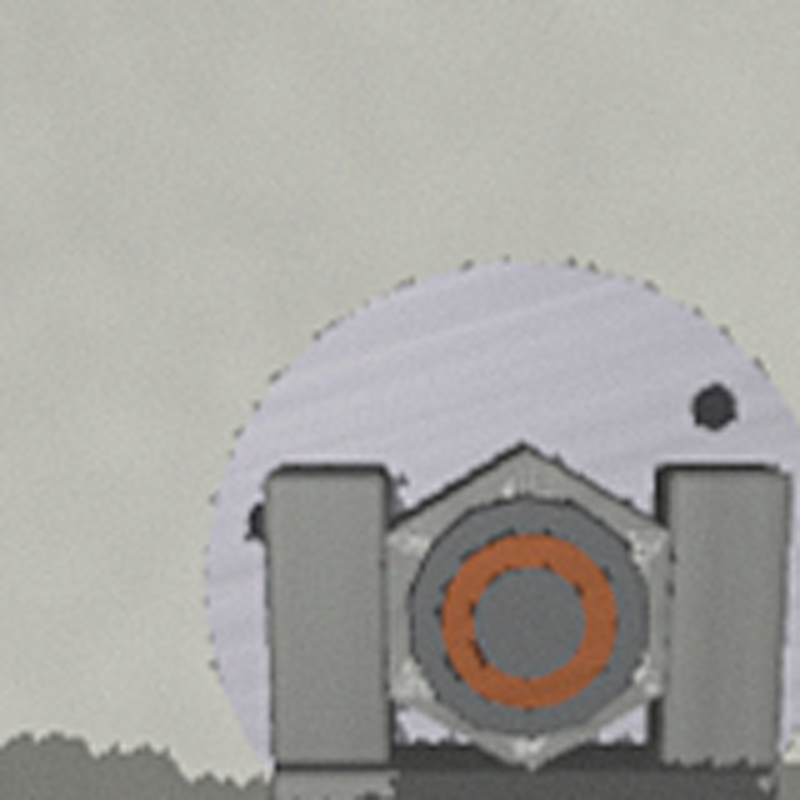

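```bash
python3 - <<'E'
from h import *
pose=([0.5315,-0.0032,0.0595],[-179.97,-.01,-28.73])
a=cv2.imread('pics/w27.png');crop(a,280,115,400,205,6.5,'w27d.png')
E
```

```text
(no output)
```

View pics/w27d.png

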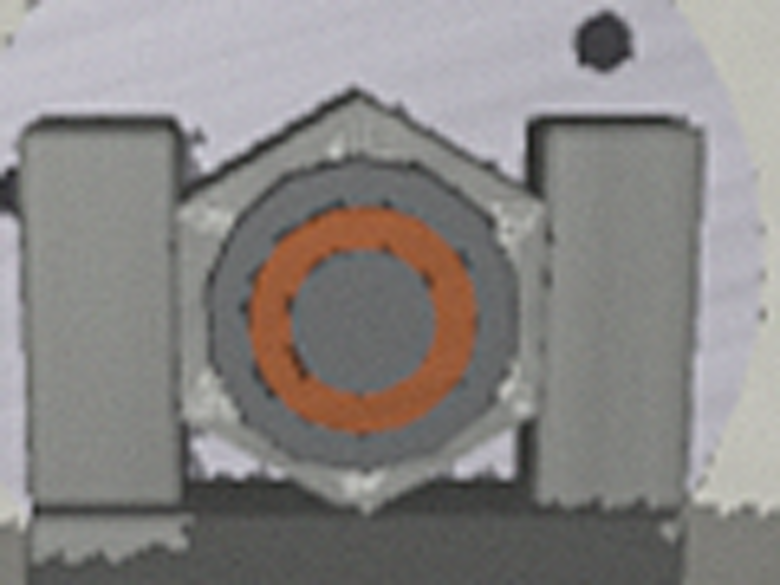

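```bash
python3 - <<'E'
from h import *
pose=([0.5315,-0.0032,0.0595],[-179.97,-.01,-28.73])
f=lambda q:(280+(q[0]+.5)/6.5-.5,115+(q[1]+.5)/6.5-.5)
C=np.array([pix('wrist',f(q),.02,pose)[:2] for q in [(355,93),(545,207),(537,408),(367,512),(185,420),(178,210)]])
c=C.mean(0); d=C-c;a=np.degrees(np.arctan2(d[:,1],d[:,0]));print(c,a%60,(a%60).mean(),np.linalg.norm(d,axis=1))
W=lambda q:pix('wrist',f(q),.018,pose)[:2]
J=[W(q) for q in [(172,130),(183,500),(540,130),(533,500)]]
ang=lambda v:np.degrees(np.arctan2(v[1],v[0]))
print(ang(J[0]-J[1]),ang(J[2]-J[3]),np.linalg.norm(J[0]-J[2]),np.linalg.norm(J[1]-J[3]))
E
```

```text
[0.56231603 0.03048009] [3.64059149 1.10188277 2.42085736 3.68979551 3.37696231 2.41770144] 2.774631813797848 [0.0209864  0.02038586 0.02009829 0.02037772 0.02052748 0.0204287 ]
62.42926323080757 62.196228096985806 0.035663653601586784 0.035513282233455595
```

Request:
apply_moves:
  motion:
    - [[0.3,2,0,0,0,0,3],[0.6,4.5,0,0,0,-0.01,5],[1.1,6.5,0,0,0,-0.017,5],[1.31,7.67,0,0,0,-0.017,5],[1.31,7.67,0,0,0,-0.017,5],[1.31,7.67,0,0,0,-0.017,5],[1.31,7.67,0,0,0,-0.017,5]]

```text
t: 27.37
ee_pos: [0.5063, -0.0756, 0.0591]
tool_rot: [-179.9, 0.0, -27.7]
contact_force: [0.2, -0.5, 0.2]
opening: 0.0438
```

```bash
python3 o.py w28; python3 - <<'E'
from h import *
crop(cv2.imread('pics/w28.png'),230,130,410,320,4,'w28c.png')
E
```

```text
27.3667 [ 0.5063 -0.0756  0.0591] [-1.7994e+02  5.0000e-02 -2.7710e+01] 0.0438 [ 0.2 -0.5  0.2] [-0.05  0.13 -0.01]
```

View pics/w28c.png

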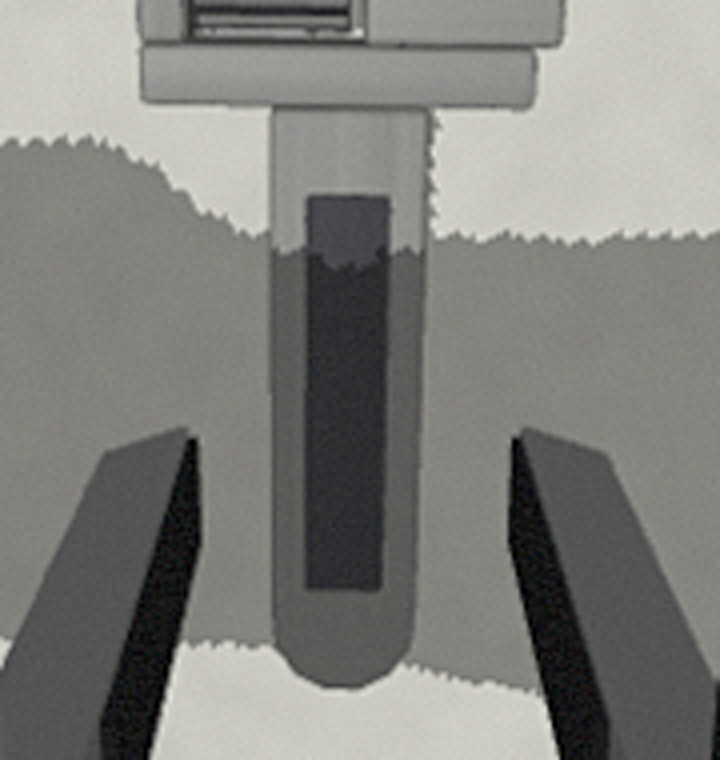

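Request:
apply_moves:
  motion:
    - [[-0.13,0,1.5,0,0,0.007,5],[-0.13,0,3,0,0,0.007,5],[-0.13,0,4.2,0,0,0.007,5],[-0.13,0,4.8,0,0,0.007,5],[-0.13,0,5.1,0,0,0.007,5],[-0.13,0,5.15,0,0,0.007,4],[-0.13,0,5.15,0,0,0.007,3],[-0.13,0,5.15,0,0,0.007,2],[-0.13,0,5.15,0,0,0.007,0],[-0.13,0,5.15,0,0,0.007,0],[-0.13,0,5.15,0,0,0.007,0],[-0.13,0,5.15,0,0,0.007,0]]

```text
t: 28.42
ee_pos: [0.5047, -0.0764, 0.0083]
tool_rot: [-180.0, 0.0, -28.2]
contact_force: [-0.9, 0.6, 6.1]
opening: 0.0254
```

```bash
cat > tq.py <<'E'
from h import *
o=r.get_obs();d=o['ee_pos']-[.5623,.0303,0];F=o['contact_force'];print(o['ee_pos'].round(4),o['tool_rot'].round(2),F.round(1),o['opening'],'tau',o['wrist_torque'][2]+d[0]*F[1]-d[1]*F[0],'handle dir',np.degrees(np.arctan2(-d[1],-d[0])))
E
python3 o.py w29; python3 tq.py
```

```text
28.4167 [ 0.5047 -0.0764  0.0083] [-1.7996e+02  1.0000e-02 -2.8190e+01] 0.0254 [-0.9  0.6  6.1] [ 0.14  0.53 -0.04]
[ 0.5047 -0.0764  0.0083] [-1.7996e+02  1.0000e-02 -2.8200e+01] [-1.6  1.1  5.9] 0.025233452847334855 tau -0.24719215670793948 handle dir 61.62543968520259
```

View pics/w29.png

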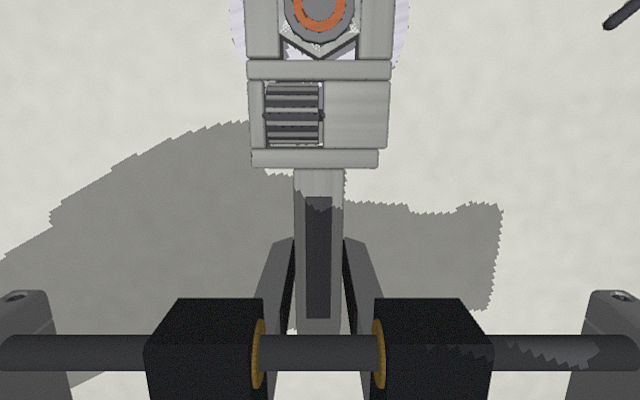

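Request:
apply_moves:
  motion:
    - [[-0.12,0,0,0,0,0.01,0],[-0.24,0,0,0,0,0.02,0],[-0.24,0,0,0,0,0.02,0],[-0.24,0,0,0,0,0.02,0]]

```text
t: 28.8
ee_pos: [0.504, -0.0761, 0.0084]
tool_rot: [-180.0, -0.2, -29.3]
contact_force: [2.4, -0.8, 5.3]
opening: 0.0254
```

```bash
python3 tq.py
```

```text
[ 0.504  -0.0761  0.0084] [-1.7998e+02 -1.6000e-01 -2.9300e+01] [ 2.4 -0.8  5.3] 0.02541451347295495 tau 0.6028271329029857 handle dir 61.28520816756983
```

Request:
apply_moves:
  motion:
    - [[0.12,0,0,0,0,-0.01,0],[0.12,0,0,0,0,-0.01,0]]

```text
t: 28.97
ee_pos: [0.504, -0.076, 0.0083]
tool_rot: [-180.0, -0.0, -28.8]
contact_force: [0.2, 0.1, 7.9]
opening: 0.0261
```

```bash
python3 tq.py
```

```text
[ 0.504  -0.076   0.0083] [-1.7996e+02 -2.0000e-02 -2.8770e+01] [0.2 0.1 7.9] 0.026095101635241133 tau 0.11883631609311648 handle dir 61.284078492992435
```

Unloaded; release, rise and look.

Request:
apply_moves:
  motion:
    - [[0,0,0,0,0,0,3],[0,0,0,0,0,0,5],[0,0,0,0,0,0,5],[0,0,0,0,0,0,5],[0,0,-0.8,0,0,0,5],[0,0,-2,0,0,0,5],[0,0,-3.5,0,0,0,5],[0,0,-5,0,0,0,5],[0,-1,-6.5,0,0,0,5],[0,-2.5,-7,0,0,0,5],[0,-3,-7,0,0,0,5],[0,-3,-7,0,0,0,5],[0,-3,-7,0,0,0,5]]

```text
t: 30.05
ee_pos: [0.5175, -0.0497, 0.0775]
tool_rot: [180.0, 0.0, -28.7]
contact_force: [-0.2, -0.5, -1.0]
opening: 0.05
```

```bash
python3 o.py w30; python3 o.py d30 side; python3 - <<'E'
from h import *
crop(cv2.imread('pics/w30.png'),250,30,370,150,6.5,'w30c.png')
crop(cv2.imread('pics/d30.png'),250,150,410,270,5,'d30c.png')
E
```

```text
30.05 [ 0.5175 -0.0497  0.0775] [ 1.7996e+02  5.0000e-02 -2.8720e+01] 0.05 [-0.2 -0.5 -1. ] [-0.04  0.1  -0.02]
30.1 [ 0.5172 -0.0503  0.0774] [ 1.7994e+02  6.0000e-02 -2.8780e+01] 0.0499 [-0.1  0.  -0.4] [-0.09  0.1  -0.02]
```

View pics/w30c.png

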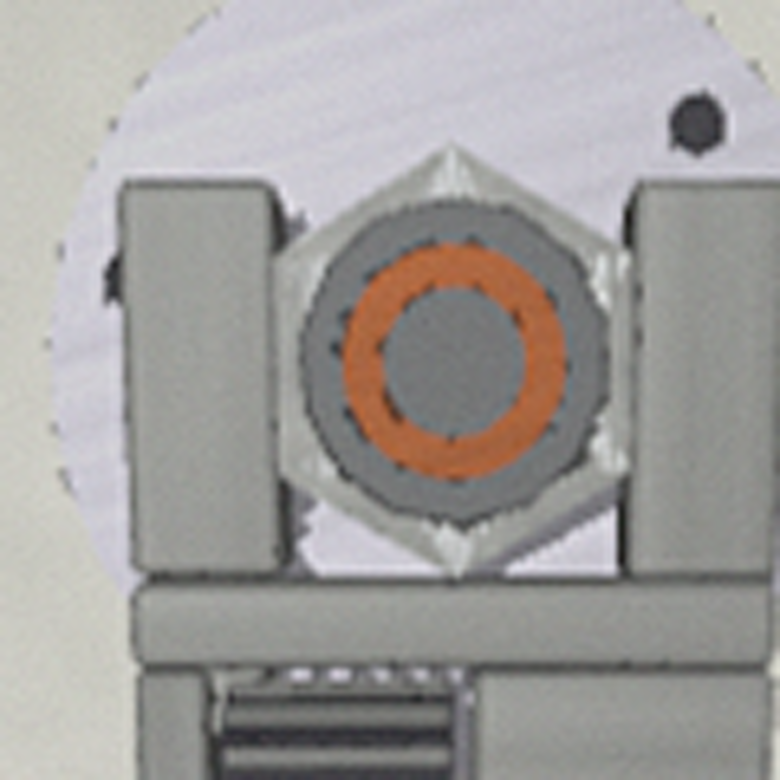

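View pics/d30c.png

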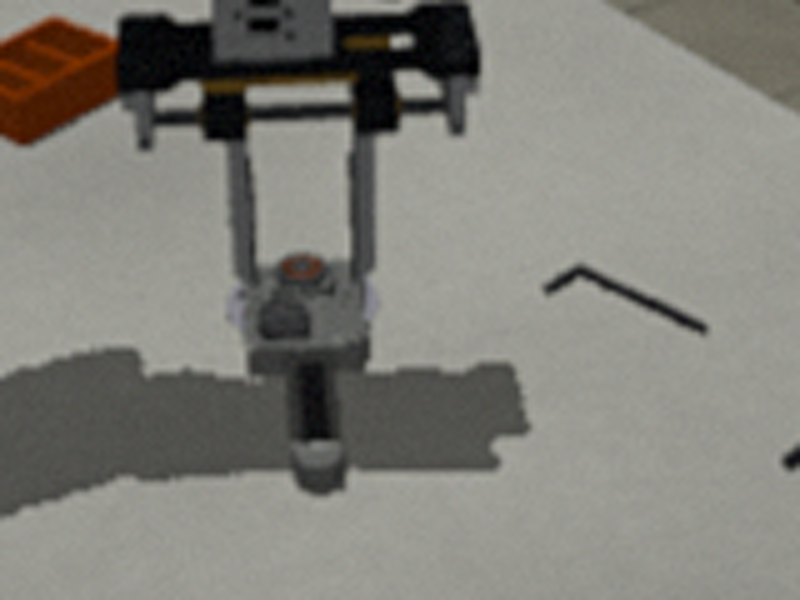

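```bash
python3 - <<'E'
from h import *
pose=([0.5175,-0.0497,0.0775],[179.96,.05,-28.72])
f=lambda q:(250+(q[0]+.5)/6.5-.5,30+(q[1]+.5)/6.5-.5)
C=np.array([pix('wrist',f(q),.02,pose)[:2] for q in [(452,140),(632,255),(628,465),(460,578),(288,478),(275,255)]])
c=C.mean(0); d=C-c;a=np.degrees(np.arctan2(d[:,1],d[:,0]));print(c,a%60,(a%60).mean(),np.linalg.norm(d,axis=1))
W=lambda q:pix('wrist',f(q),.018,pose)[:2]
J=[W(q) for q in [(275,195),(287,565),(635,195),(628,565)]]
ang=lambda v:np.degrees(np.arctan2(v[1],v[0]))
print(ang(J[0]-J[1]),ang(J[2]-J[3]),np.linalg.norm(J[0]-J[2]),np.linalg.norm(J[1]-J[3]))
E
```

```text
[0.5623484  0.03019021] [2.36636322 1.79841429 2.36788738 2.51867688 3.89980827 1.41062584] 2.3936293130841384 [0.02075255 0.02019198 0.01992661 0.02075303 0.02019975 0.02061816]
62.053678034619 61.44026528999651 0.03562518063952674 0.03524478629428742
```

Request:
apply_moves:
  motion:
    - [[0,0,-3,0,0,0,5],[0,0,-5,0,0,0,5],[0,0,-5,0,0,0,5],[0,0,-5,0,0,0,5],[0,0,-5,0,0,0,5],[0,0,-5,0,0,0,5]]

```text
t: 30.65
ee_pos: [0.5171, -0.0498, 0.1268]
tool_rot: [179.9, 0.1, -28.8]
contact_force: [-0.1, 0.6, -0.2]
opening: 0.0499
```

```bash
python3 o.py s31 scene; python3 -c "
from bench import r
print(r.sign_off())"
```

```text
30.65 [ 0.5171 -0.0498  0.1268] [ 1.7995e+02  1.2000e-01 -2.8790e+01] 0.0499 [-0.1  0.6 -0.2] [-0.05  0.16  0.01]
the job is handed in; nothing more can be done
None
```

View pics/s31.png

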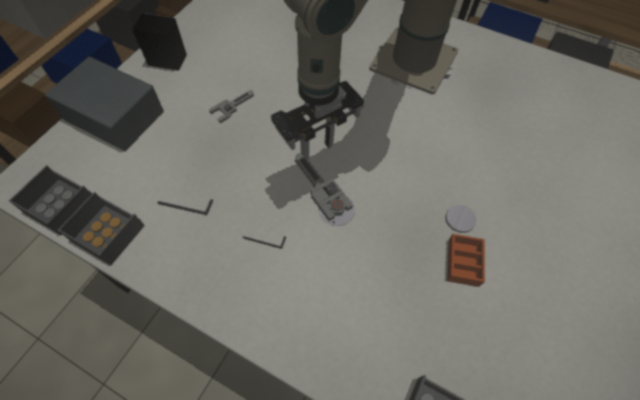

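The job is handed in at 30.7 s. The collar is turned clockwise to its stop, and the wrench is lying flat and snug on it with the gripper clear. I set the large wrench down around the collar, closed the jaw by worm strokes, turned the collar by the handle and let go.

- **Overturn, corrected:** My first turn went past the stop (about 0.9 N m). That tilted the wrench about 5° on the collar and backed the worm off, so the jaw opened slightly. I turned the wrench back into line, let go, re-tightened the jaw by the worm (one stroke at 27 N, above the 10–20 N advised), then nudged the handle clockwise again. That push met a firm stop at about 0.6 N m, so the last worm stroke came between the two turns.
- **Last checks:** The images gave a collar turn of about 44.5–45° (single readings ±1.5°), and jaw and flats parallel to within about 1°. The jaw opening read 35.2–35.6 mm, about 36 mm once corrected for the picture scale. The hex keys, cradle and disc look unmoved in the last scene picture.

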